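Close the belt grinder's housing and reset its interlock switch

TASK

Pick up the loose steel cover by its handle, turn it so that its missing corner matches the filled corner of the recess in the grinder's housing, and lay it fully home in the recess. With the cover home, push the roller lever of the limit switch on the housing down by hand until it clicks, keep it there for a moment, then let it spring right back. Do not shove the other loose things on the bench and housing about.

Things in the scene. Friction and masses are not known exactly. Their poses are not given: they have to be found in the camera images.
- cover_handle (a point): Loose L-shaped steel cover lying flat, 0.2 to 0.4 kg: plate 120 (x) x 90 (y) x 12 mm, its (+x,+y) corner cut away (47 in x, 37 in y), lowest 4 mm set in 2.5 mm all round. On it a black bar handle, 70 mm along x, 14 mm wide, 12 to 48 mm above the underside. This point: the handle's middle, 30 mm above the underside, at (-8,-8) mm from the centre of the 120 x 90 rectangle.
- cover_step (a point): Inner corner of the cover's cut-away, at underside height: (+21, +16, -30) mm from cover_handle in the cover's axes.
- recess (a point): L-shaped recess in the top of the grinder's fixed grey housing (240 x 380, 60 mm high): 128 (x) x 98 (y), 12 mm deep, its (+x,+y) corner (47 x 37) filled. This point: centre of the full rectangle, on the floor, 48 mm above the bench. The cover fits only with its axes along these, 4 mm play a side, flush; cover_handle is then at (-8,-8,+30) mm. Belt arm, 190 mm high, from 120 mm away to +y.
- recess_step (a point): Point on the recess floor where cover_step comes to lie (within the play) when the cover is home: (+13, +8, 0) mm from recess in its axes, 4 mm in x and y short of the inner corner of the filled corner.
- pivot (a point): Turning axis of the switch lever, in the roller's middle plane, 132 mm above the bench. The limit switch is a block 42 x 42 mm, 88 mm tall, standing on the housing at differing places and angles; the lever is on one side of it, the roller's plane 40 mm from the block's middle.
- roller (a point): Centre of the black roller (26 mm diameter, 16 mm wide, turns freely) at the end of the steel lever, 80 mm from the pivot. At rest the lever rises outward from the pivot at 40 degrees above level (this point about 183 mm above the bench); it swings down in the vertical plane through pivot and roller.
- lever (a joint): Lever angle (rad): 0 at rest, grows as the roller is pushed down. The switch clicks at 0.40 (roller 27 mm lower and 15 mm farther out from the pivot); stop at 0.85. A spring returns it: about 2.3 N at the roller at rest, 3.8 at the click, 5.5 at the stop. The click cannot be felt or heard: push well past it, to about 0.6.
- spray_can: Grey can standing on the bench, 62 mm diameter, 170 mm tall; bystander. Origin at the underside's centre.
- jar: Amber jar, 70 mm diameter, 100 mm tall; bystander. Origin at the underside's centre.
- disc_stack: Stack of dark discs, 116 mm diameter, 24 mm tall; bystander. Origin at the underside's centre.
- wrench: Wrench 190 mm long, lying along its x; bystander.
- wire_brush: Brush 200 mm long, lying along its x; bystander.
- steel_bar: Steel bar 160 x 40 x 20 mm; bystander. Origin at the underside's centre.
- blank: Aluminium blank 40 x 80 x 6 mm lying on the housing's top; bystander. Origin at the underside's centre.
There are look-alikes about, which are no part of the job. What is shaped like the part that bears cover_handle but pink is not meant.

How it is judged:
On the way, in this order (a step that is already met when the one before it is completed fails the run):
1. the cover lies fully home in the recess (horizontal distance between cover_step and recess_step below 0.01 m and z of cover_handle in the frame of recess below 0.033 m and angle between cover_handle's own z axis and vertical below 0.05 rad and angle between the x axis of cover_handle and the x axis of recess, either way round below 0.12 rad), for 0.2 s.
2. the switch lever is pushed past its click (0.40 rad) and kept there 0.2 s (value of joint lever above 0.4 rad), for 0.2 s.
At the end, for the whole second after the job is handed in: The cover lies level in the recess the right way round (step corners within 10 mm, axes within 0.12 rad, no more than 3 mm above fully home, tilt under 0.05 rad), and the lever has sprung back to within 0.05 rad of rest (all of step 1 and value of joint lever below 0.05 rad); the robot touches nothing.
It fails at once if a bystander is shoved more than 30 mm or knocked over (distance of any of spray_can, jar, disc_stack, wrench, wire_brush, steel_bar, blank from where it was at the start of the episode above 0.03 m or angle between any of spray_can, jar's own z axis and vertical above 0.5 rad).
It also fails if it takes over 58 s, if anything falls off the work surface, if the arm or the gripper's body presses on something with over 40 N, if the wrist force passes 120 N, or if a joint passes its speed limit or range.

ROBOT

A 6-joint arm with a two-finger parallel gripper is mounted at the origin on the work surface. World frame = base frame: x ahead of the robot, y to its left, z up, the work surface at z = 0. Lengths are in m, angles in rad, forces in N, time in s.
With the tool pointing down it reaches from about 0.425 to 0.95 m from the base axis. Payload 3.5 kg.
Tool frame: the origin (TCP) lies at the very end of the fingers, on their centre line; the grasp point (between the pads) lies 19 mm behind it; y points along the fingers, z is the direction in which the jaws open and shut, and the axes are right-handed (so a half turn about y gives the same grasp; the last joint's range is limited). The gripper opens to 85 mm and grips with 20 to 120 N. Pads are 22 mm wide; open, the fingers measure 114 mm over their backs; the gripper's body (76 mm by 85 mm) begins 54 mm behind the grasp point. The pads swing forward as they close: fully open they stand 13 mm farther back than shut.
Start: joints at [-1.329, 0.286, 1.577, -0, 1.279, -0.15], TCP at [0.258, -0.624, 0.231] pointing down, gripper open.
Joint ranges: [-2.77, 2.77], [-0.9, 2.22], [0.21, 2.48], [-1.53, 4.67], [0.24, 2.81], [-2.84, 2.84]. Speed limits (rad/s): [2.79, 2.79, 3.14, 3.14, 3.14, 3.14].

INTERFACE

Orientations are given as a unit quaternion [x, y, z, w].
In Python, from plant import ctrl, cams gives the robot as it stands.
- The arm moves only by the tool play_rows, never from a script. Its argument "steps" is a list of rows, each an object of numbers: "claw": the finger opening in cm, from 0 to 8.54; "tx", "ty", "tz": the shift along the tool's x, y, z in cm; "ax", "ay", "az": the turn, a rotation vector about the tool's x, y, z in degrees. A call has 1 to 12 rows; each row is the pose to reach, as a shift and turn from the pose commanded when the call began, along the tool's axes at that moment; what a row does not reach only later rows make up. A row lasts 1/12 s, in which the tool goes at most 41.7 mm and 7.16 degrees, less where a joint would pass 70% of its speed; a pose out of reach is approached as far as the arm can. A call with a gripper value outside its range is refused whole. The fingers move at their own pace and stop on an object; "grip_force" is the grip in N (left out, the last holds). Time passes only in rows, so rows that repeat a pose let the fingers close. It gives the time, the measured TCP pose, the force and the opening at its end, in the units of the state.
- ctrl.get_state(): the state, without advancing time (a new reading comes with each control period).
- cams.read_camera(name): name is "scene" or "side" or "wrist"; returns (picture, depth): 480x640x3 uint8, blue, green, red; 480x640 float32, m along the optical axis (not along the pixel's ray), 0 where there is no reading.
- cams.camera_model(name): a dict with "intrinsics" (3x3 intrinsics, pixels), "rvec" (rotation vector, rad) and "tvec" (3), from world to camera coordinates, as OpenCV has them; the wrist camera has in their place "tool_from_camera" (4x4, takes a point from camera to tool coordinates, whose origin is the TCP and whose axes are the tool frame's). Camera axes: x right, y down, z forward; pixel columns grow to the right and rows downward; lengths in m; the calibration is good to about 2 mm. A picture is of the moment at which its call begins: read the wrist's pose just before it. camera_model takes no time and is no camera call.
- ctrl.sign_off(): hands the job in, once; it reports no verdict.
The state is a dict: "time": time; "qpos": joint angles; "dq": joint speeds; "joint_efforts": joint torques, N m; "eef_pos": TCP position; "tcp_rot": TCP orientation; "contact_force": force on the tool from outside, world axes, zero at the start; "wrist_torque": the same for the moment, N m; "opening": opening from 0.0 (shut) to 1.0 (fully open).
Only numpy, scipy, OpenCV 4.12 (cv2) and the standard library are available. Lean on these libraries where they do the work, as an engineer would, in place of code of your own. Each camera call takes 0.05 s, during which the arm holds its last target.

## Working session

There is one attempt and no reset: what is moved stays moved. The work goes in short steps, Python scripts to look and compute and a tool call to move; the robot and the scene stay as the last step left them, time stands still between calls to the robot, and variables do not carry over. Pictures are saved under pics/ and viewed, and the job is handed in when it is done.

Besides the shell and the picture viewer there is one more tool, called as name(argument=value, ...), one argument or row to a line, values as JSON. play_rows: Moves the arm, as the interface text tells. Its arguments: {"type":"object","properties":{"steps":{"type":"array","items":{"type":"object","properties":{"claw":{"type":"number"},"tx":{"type":"number"},"ty":{"type":"number"},"tz":{"type":"number"},"ax":{"type":"number"},"ay":{"type":"number"},"az":{"type":"number"}}}},"grip_force":{"type":"number"}},"required":["steps"]}

```bash
ls; mkdir -p pics
python3 - <<'E'
from plant import ctrl,cams
import cv2,numpy as np
s=ctrl.get_state();print(s)
for n in ["scene","side","wrist"]:
    im,d=cams.read_camera(n);cv2.imwrite(f"pics/{n}0.png",im);np.save(f"pics/{n}0.npy",d);m=cams.camera_model(n);print(n,m,(d>0).mean())
E
```

```text
pics
{'time': 0.0, 'qpos': array([-1.32903008e+00,  2.87215330e-01,  1.57817254e+00,  1.71756724e-05,
        1.27858591e+00, -1.49981265e-01]), 'dq': array([-0.00041101,  0.00206375, -0.00126722,  0.00075693,  0.00053411,
       -0.00127862]), 'joint_efforts': array([-1.66836140e-03, -4.05985272e+01, -2.92629218e+01, -2.22213066e-04,
        5.75344136e-03,  8.64989914e-06]), 'eef_pos': array([ 0.25760292, -0.62320683,  0.22991647]), 'tcp_rot': array([-0.1376507 ,  0.69442656, -0.69274409,  0.13758507]), 'contact_force': array([-0.37927049,  0.21950301, -0.08737114]), 'wrist_torque': array([-0.01038209, -0.02093222,  0.03050958]), 'opening': 1.0029391959461962}
scene {'intrinsics': array([[516.27058476,   0.        , 321.66133642],
       [  0.        , 516.27058476, 236.18462716],
       [  0.        ,   0.        ,   1.        ]]), 'rvec': array([ 2.21388589,  0.75914017, -0.33706086]), 'tvec': array([-0.3389003 , -0.17478468,  1.84025789])} 0.9881510416666667
side {'intrinsics': array([[478.51956869,   0.        , 307.02082809],
       [  0.        , 478.51956869, 242.87679559],
       [  0.        ,   0.        ,   1.        ]]), 'rvec': array([ 0.38892498, -2.67256811,  1.34502007]), 'tvec': array([0.44886586, 0.24392995, 1.19316115])} 0.996123046875
wrist {'intrinsics': array([[360.41575539,   0.        , 317.26233876],
       [  0.        , 360.41575539, 240.3956345 ],
       [  0.        ,   0.        ,   1.        ]]), 'tool_from_camera': array([[ 2.77673257e-04,  9.63043434e-01,  2.69346001e-01,
        -6.78826841e-02],
       [-1.71318097e-04, -2.69345961e-01,  9.63043469e-01,
        -1.43263599e-01],
       [ 9.99999947e-01, -3.13555261e-04,  9.01965978e-05,
        -2.72477326e-04],
       [ 0.00000000e+00,  0.00000000e+00,  0.00000000e+00,
         1.00000000e+00]])} 0.9960319010416666
```

View pics/scene0.png

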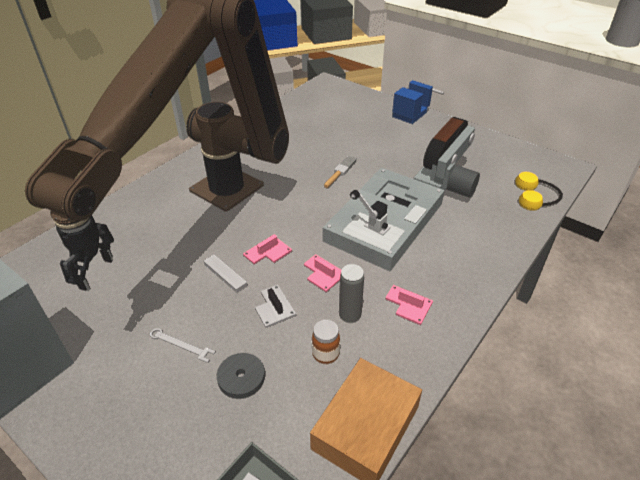

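View pics/side0.png

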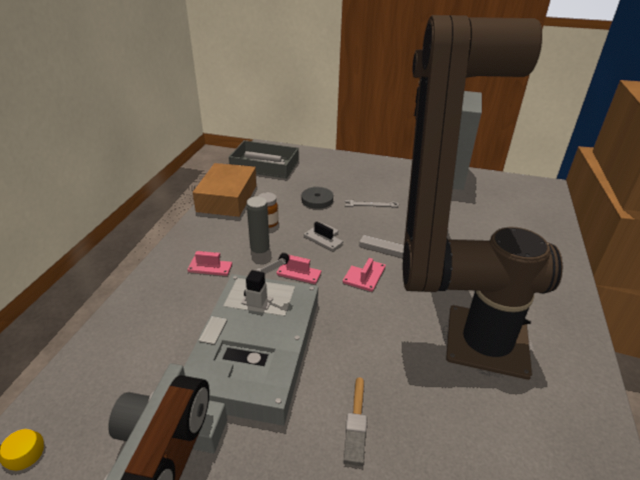

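View pics/wrist0.png

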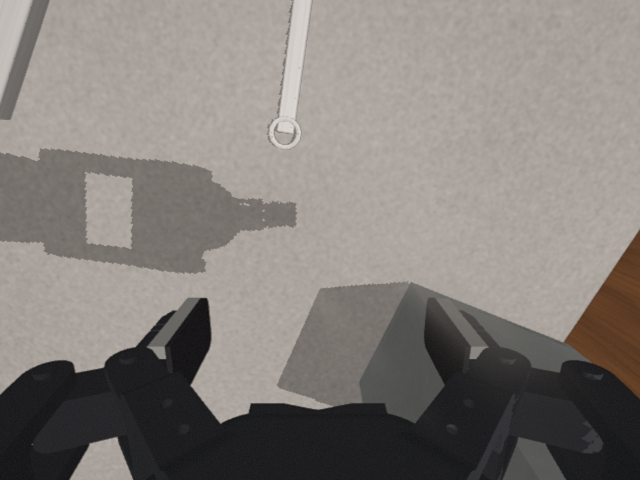

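The steel cover with the black handle is at scene (275,303) / side (323,235). The pink look-alikes are at scene (268,249), (323,270) and (409,302), and the colour rules them out. I'll confirm with an enlarged crop of the cover and the housing.

Run:
```python
import cv2,numpy as np
a=cv2.imread("pics/scene0.png");b=cv2.imread("pics/side0.png")
A=cv2.resize(a[280:335,240:310],(400,314),interpolation=cv2.INTER_CUBIC)
B=cv2.resize(b[215:260,290:360],(400,257),interpolation=cv2.INTER_CUBIC)
C=cv2.resize(a[160:270,315:450],(400,326),interpolation=cv2.INTER_CUBIC)
D=cv2.resize(b[240:420,180:330],(400,480),interpolation=cv2.INTER_CUBIC)
o=np.zeros((600,800,3),np.uint8)
o[:314,:400]=A;o[320:577,:400]=B
cv2.imwrite("pics/c1.png",o)
o[:]=0;o[:326,:400]=C;o[:480,400:]=D
cv2.imwrite("pics/c2.png",o)
```

```text
(no output)
```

View pics/c1.png

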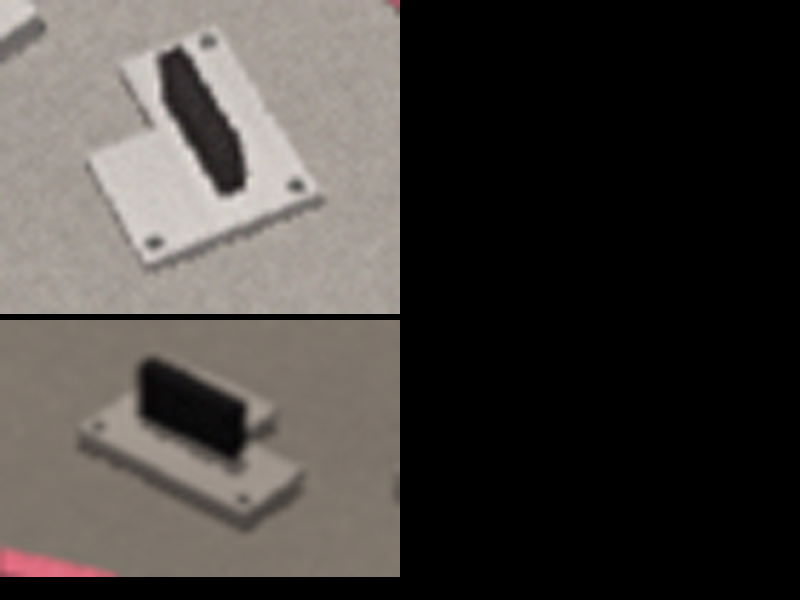

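View pics/c2.png

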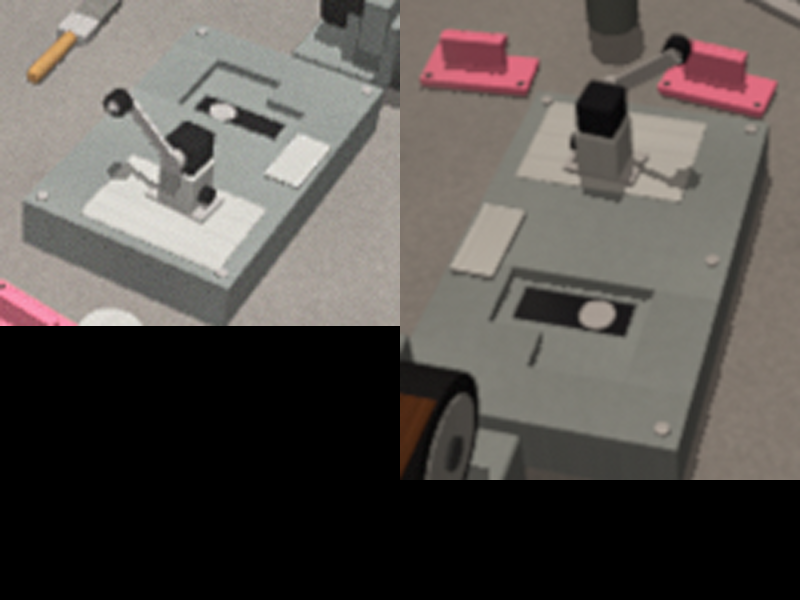

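The crop confirms the steel L-plate with the black bar handle at scene (275,303). The recess is at scene (398,190), with its filled corner towards the belt arm. Next I'll build top-down maps from the depth images.

```bash
cat > h.py <<'E'
import cv2,numpy as np
from scipy.spatial.transform import Rotation as R
def world(cam,im,d,m,st=None):
    K=m['intrinsics'];v,u=np.mgrid[:480,:640]
    P=np.stack([(u-K[0,2])/K[0,0]*d,(v-K[1,2])/K[1,1]*d,d],-1).reshape(-1,3)
    if 'rvec' in m:
        Rm=cv2.Rodrigues(m['rvec'])[0];W=(P-m['tvec'])@Rm
    else:
        T=m['tool_from_camera'];W=P@T[:3,:3].T+T[:3,3]
        W=R.from_quat(st['tcp_rot']).apply(W)+st['eef_pos']
    return W.reshape(480,640,3)
def proj(m,X,st=None):
    X=np.atleast_2d(X).astype(float);K=m['intrinsics']
    if 'rvec' in m: return cv2.projectPoints(X,m['rvec'],m['tvec'],K,None)[0][:,0]
    T=m['tool_from_camera'];P=R.from_quat(st['tcp_rot']).inv().apply(X-st['eef_pos']);P=(P-T[:3,3])@T[:3,:3]
    return np.c_[P[:,0]/P[:,2]*K[0,0]+K[0,2],P[:,1]/P[:,2]*K[1,1]+K[1,2]]
def ray(m,uv,z,st=None):
    K=m['intrinsics'];uv=np.atleast_2d(uv).astype(float)
    r=np.c_[(uv[:,0]-K[0,2])/K[0,0],(uv[:,1]-K[1,2])/K[1,1],np.ones(len(uv))]
    if 'rvec' in m:
        Rm=cv2.Rodrigues(m['rvec'])[0];o=-Rm.T@m['tvec'];dr=r@Rm
    else:
        T=m['tool_from_camera'];q=R.from_quat(st['tcp_rot']);o=q.apply(T[:3,3])+st['eef_pos'];dr=q.apply(r@T[:3,:3].T)
    return o+dr*((z-o[2])/dr[:,2])[:,None]
E
python3 - <<'E'
from h import *
from plant import cams
for n in ["scene","side"]:
    im=cv2.imread(f"pics/{n}0.png");d=np.load(f"pics/{n}0.npy");m=cams.camera_model(n)
    W=world(n,im,d,m)
    pts={"scene":dict(cover=(262,305),handle=(275,297),bench=(300,350),roller=(354,195),pivot=(375,214),blk=(379,206),hous=(350,235),rec=(405,190),recc=(386,188),can=(352,272),jar=(326,328),blank=(415,213)),
         "side":dict(roller=(284,258),blk=(257,278),hous=(285,360),blank=(213,330),rec=(262,368),rec2=(240,350),can=(258,205))}[n]
    for k,(u,v) in pts.items(): print(n,k,W[v,u].round(3))
    # ortho: x 0.1..1.0? 
    x0,x1,y0,y1=0.2,1.0,-0.7,0.5
    s=600/(y1-y0)
    o=np.zeros((int((x1-x0)*s),600,3),np.uint8)
    f=W.reshape(-1,3);ok=(d.reshape(-1)>0)&(f[:,2]<0.25)
    idx=np.argsort(f[:,2]);idx=idx[ok[idx]]
    r=((x1-f[idx,0])*s).astype(int);c=((y1-f[idx,1])*s).astype(int)
    g=(r>=0)&(r<o.shape[0])&(c>=0)&(c<600)
    o[r[g],c[g]]=im.reshape(-1,3)[idx[g]]
    cv2.imwrite(f"pics/o_{n}.png",o)
E
```

```text
scene cover [ 0.476 -0.327  0.01 ]
scene handle [ 0.508 -0.306  0.049]
scene bench [ 0.647 -0.37  -0.003]
scene roller [0.517 0.042 0.186]
scene pivot [0.585 0.056 0.14 ]
scene blk [0.577 0.088 0.146]
scene hous [0.532 0.009 0.061]
scene rec [0.541 0.315 0.05 ]
scene recc [0.481 0.292 0.044]
scene can [ 0.683 -0.2    0.171]
scene jar [ 0.705 -0.336  0.101]
scene blank [0.637 0.215 0.064]
side roller [0.51  0.057 0.19 ]
side blk [0.566 0.099 0.147]
side hous [0.446 0.25  0.061]
side blank [0.635 0.219 0.068]
side rec [0.491 0.276 0.049]
side rec2 [0.559 0.24  0.046]
side can [ 0.665 -0.171  0.175]
```

View pics/o_scene.png

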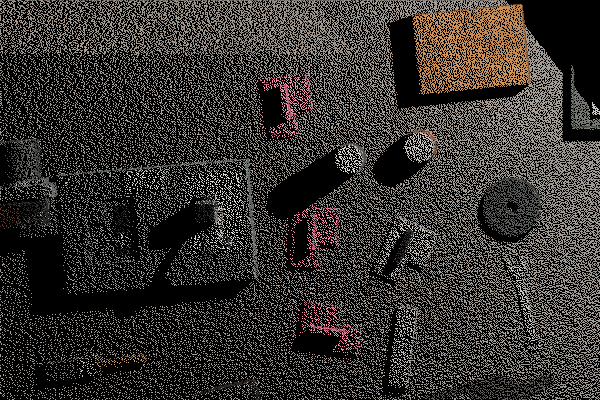

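View pics/o_side.png

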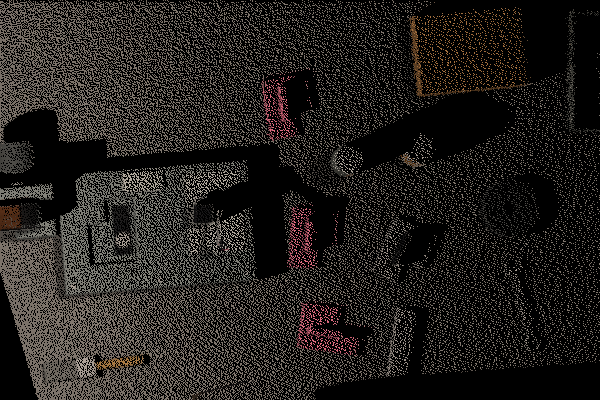

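Run:
```python
from h import *
from plant import cams,ctrl
m=cams.camera_model("scene");ms=cams.camera_model("side")
def cr(p,ox,oy,k): return (ox+p[0]*k,oy+p[1]*k)
k=.175
for n,p,z in [("h1",(172,50),.048),("h2",(235,190),.048),("step",(152,126),.012),("c1",(90,158),.012),("c2",(148,263),.012),("c3",(322,197),.012),("c4",(222,26),.012),("c5",(122,70),.012)]:
    print(n,ray(m,cr(p,240,280,k),z).round(4))
k=135/400
for n,p,z in [("hA",(22,203),.06),("hB",(225,290),.06),("hC",(383,90),.06),("hD",(195,28),.06),("r0",(180,100),.06),("r1",(220,63),.06),("roller",(117,102),.183)]:
    print(n,ray(m,cr(p,315,160,k),z).round(4))
k=.375
for n,p,z in [("r -x+y? ",(652,293),.06),("r",(513,268),.06),("fill",(540,338),.06),("hous corner",(768,128),.06),("hous c2",(682,440),.06),("roller",(677,48),.183)]:
    print(n,ray(ms,cr((p[0]-400,p[1]),180,240,k),z).round(4))
s=ctrl.get_state();print(R.from_quat(s['tcp_rot']).as_matrix().round(3))
```

```text
h1 [[ 0.4776 -0.2921  0.048 ]]
h2 [[ 0.5582 -0.338   0.048 ]]
step [[ 0.4794 -0.3124  0.012 ]]
c1 [[ 0.4694 -0.3455  0.012 ]]
c2 [[ 0.5339 -0.3747  0.012 ]]
c3 [[ 0.5729 -0.2953  0.012 ]]
c4 [[ 0.4632 -0.2427  0.012 ]]
c5 [[ 0.4434 -0.2949  0.012 ]]
hA [[ 0.4472 -0.0182  0.06  ]]
hB [[0.6818 0.0026 0.06  ]]
hC [[0.6518 0.3814 0.06  ]]
hD [[0.4185 0.3527 0.06  ]]
r0 [[0.481  0.2264 0.06  ]]
r1 [[0.4792 0.3122 0.06  ]]
roller [[0.5141 0.0491 0.183 ]]
r -x+y?  [[0.4782 0.2278 0.06  ]]
r [[0.6035 0.236  0.06  ]]
fill [[0.5505 0.2993 0.06  ]]
hous corner [[ 0.439  -0.0028  0.06  ]]
hous c2 [[0.4079 0.3576 0.06  ]]
roller [[0.513 0.049 0.183]]
[[-0.924 -0.     0.382]
 [-0.382  0.002 -0.924]
 [-0.    -1.    -0.002]]
```

The cover's x axis has a yaw of about 154°, and the recess's is about 5°. I'll go above the cover and measure it with the wrist camera.

```bash
cat >> h.py <<'E'
def delta(st,pos,zyaw):
    """tool-frame shift (cm) & turn about tool y (deg) to reach world pos, tool down, tool z at yaw zyaw deg"""
    q=R.from_quat(st['tcp_rot']);a=np.radians(zyaw)
    z=np.array([np.cos(a),np.sin(a),0]);y=np.array([0,0,-1.]);x=np.cross(y,z)
    T=R.from_matrix(np.c_[x,y,z])
    return q.inv().apply(np.array(pos)-st['eef_pos'])*100, (q.inv()*T).as_rotvec(degrees=True)
E
python3 - <<'E'
from h import *
from plant import ctrl
print(delta(ctrl.get_state(),(.509,-.305,.22),-115.6))
E
```

```text
(array([-35.38563247,   1.07000784, -19.82167126]), array([1.06219514e-01, 4.80505075e+01, 2.97252038e-02]))
```

play_rows(
  steps=[
    {"tx": -35.4, "ty": 1.1, "tz": -19.8, "ax": 0.1, "ay": 48, "claw": 8.5},
    {"tx": -35.4, "ty": 1.1, "tz": -19.8, "ax": 0.1, "ay": 48},
    {"tx": -35.4, "ty": 1.1, "tz": -19.8, "ax": 0.1, "ay": 48},
    {"tx": -35.4, "ty": 1.1, "tz": -19.8, "ax": 0.1, "ay": 48},
    {"tx": -35.4, "ty": 1.1, "tz": -19.8, "ax": 0.1, "ay": 48},
    {"tx": -35.4, "ty": 1.1, "tz": -19.8, "ax": 0.1, "ay": 48},
    {"tx": -35.4, "ty": 1.1, "tz": -19.8, "ax": 0.1, "ay": 48},
    {"tx": -35.4, "ty": 1.1, "tz": -19.8, "ax": 0.1, "ay": 48},
    {"tx": -35.4, "ty": 1.1, "tz": -19.8, "ax": 0.1, "ay": 48},
    {"tx": -35.4, "ty": 1.1, "tz": -19.8, "ax": 0.1, "ay": 48},
    {"tx": -35.4, "ty": 1.1, "tz": -19.8, "ax": 0.1, "ay": 48},
    {"tx": -35.4, "ty": 1.1, "tz": -19.8, "ax": 0.1, "ay": 48},
  ],
)

```text
invalid input at $.steps[0]: expected keys claw, tx, ty, tz, ax, ay, az
```

Run:
```python
from h import *
from plant import ctrl,cams
import pickle
st=ctrl.get_state();print(st['time'],st['eef_pos'],st['qpos'].round(3))
im,d=cams.read_camera("wrist");cv2.imwrite("pics/w1.png",im);np.save("pics/w1.npy",d);pickle.dump(st,open("pics/w1.pkl","wb"))
```

```text
0.15 [ 0.2576634  -0.62334537  0.230237  ] [-1.329  0.287  1.578 -0.     1.279 -0.15 ]
```

View pics/w1.png

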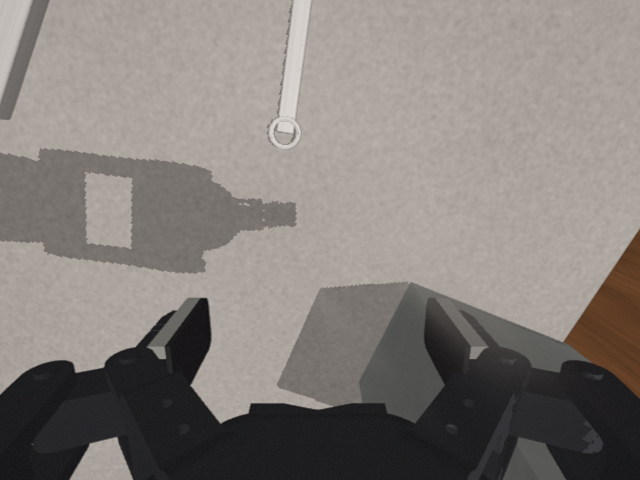

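All seven keys are needed in every row, so the call was refused and the arm hasn't moved. Resending with all of them.

play_rows(
  steps=[
    {"claw": 8.5, "tx": -35.4, "ty": 1.1, "tz": -19.8, "ax": 0.1, "ay": 48, "az": 0},
    {"claw": 8.5, "tx": -35.4, "ty": 1.1, "tz": -19.8, "ax": 0.1, "ay": 48, "az": 0},
    {"claw": 8.5, "tx": -35.4, "ty": 1.1, "tz": -19.8, "ax": 0.1, "ay": 48, "az": 0},
    {"claw": 8.5, "tx": -35.4, "ty": 1.1, "tz": -19.8, "ax": 0.1, "ay": 48, "az": 0},
    {"claw": 8.5, "tx": -35.4, "ty": 1.1, "tz": -19.8, "ax": 0.1, "ay": 48, "az": 0},
    {"claw": 8.5, "tx": -35.4, "ty": 1.1, "tz": -19.8, "ax": 0.1, "ay": 48, "az": 0},
    {"claw": 8.5, "tx": -35.4, "ty": 1.1, "tz": -19.8, "ax": 0.1, "ay": 48, "az": 0},
    {"claw": 8.5, "tx": -35.4, "ty": 1.1, "tz": -19.8, "ax": 0.1, "ay": 48, "az": 0},
    {"claw": 8.5, "tx": -35.4, "ty": 1.1, "tz": -19.8, "ax": 0.1, "ay": 48, "az": 0},
    {"claw": 8.5, "tx": -35.4, "ty": 1.1, "tz": -19.8, "ax": 0.1, "ay": 48, "az": 0},
    {"claw": 8.5, "tx": -35.4, "ty": 1.1, "tz": -19.8, "ax": 0.1, "ay": 48, "az": 0},
    {"claw": 8.5, "tx": -35.4, "ty": 1.1, "tz": -19.8, "ax": 0.1, "ay": 48, "az": 0},
  ],
)

```text
time: 1.2
eef_pos: [0.5101, -0.304, 0.22]
tcp_rot: [-0.155, -0.689, 0.691, 0.155]
contact_force: [1.0, -0.6, 0.5]
opening: 0.997
```

```bash
cat > shot.py <<'E'
import sys,pickle
from h import *
from plant import ctrl,cams
n=sys.argv[1]
st=ctrl.get_state();print(round(st['time'],2),st['eef_pos'].round(4),st['qpos'].round(3),st['contact_force'].round(2),round(st['opening'],3))
im,d=cams.read_camera("wrist");cv2.imwrite(f"pics/{n}.png",im);np.save(f"pics/{n}.npy",d);pickle.dump(st,open(f"pics/{n}.pkl","wb"))
E
python3 shot.py w2
```

```text
1.2 [ 0.5101 -0.304   0.22  ] [-0.707  0.119  1.793 -0.002  1.229  1.306] [ 0.97 -0.63  0.46] 0.997
```

View pics/w2.png

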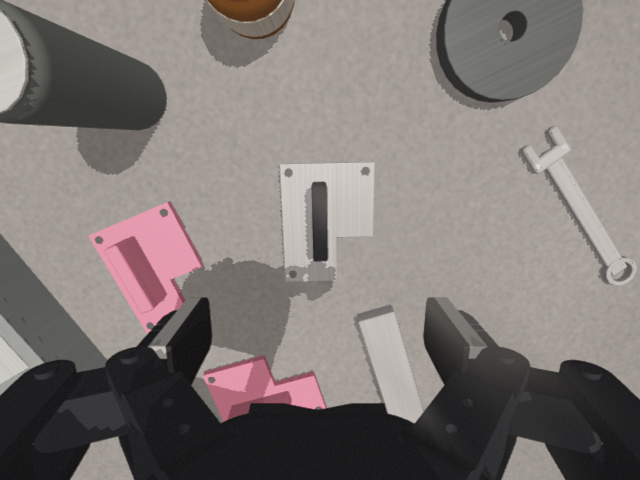

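The wrist picture shows the steel cover almost aligned with the jaws: plate corners (281,164), (374,163), (373,236), inner step (336,237), lower corners (335,281) and (287,281), handle (320,222). Measuring by casting rays onto planes.

```bash
python3 - <<'E'
from h import *
from plant import cams
import pickle
st=pickle.load(open("pics/w2.pkl","rb"));im=cv2.imread("pics/w2.png");m=cams.camera_model("wrist")
g=im.astype(int);mask=((g.max(2)<70)).astype(np.uint8);mask[:150]=0;mask[270:]=0;mask[:,:295]=0;mask[:,350:]=0
ys,xs=np.nonzero(mask);print("handle px",xs.min(),xs.max(),ys.min(),ys.max())
# top-face of handle from depth
W=world("wrist",im,np.load("pics/w2.npy"),m,st)
sel=(W[...,2]>.04)&(W[...,2]<.056);sel[:150]=0;sel[280:]=0;sel[:,:295]=0;sel[:,350:]=0
P=W[sel];print(len(P),P.mean(0),cv2.minAreaRect((P[:,:2]*1000).astype(np.float32)))
c=ray(m,[(280.5,163.5),(374.5,163),(373.5,236.5),(336,237),(335.5,281),(286,281)],.012,st);print(c.round(4))
A,B,C,S,E_,F=c
yw=lambda v:np.degrees(np.arctan2(v[1],v[0]))
print("x yaw",yw(F-A),yw(E_-S),yw(C-B),"y yaw",yw(B-A),np.linalg.norm(F-A),np.linalg.norm(B-A))
E
python3 - <<'E'
import cv2
im=cv2.imread("pics/w2.png");cv2.imwrite("pics/w2c.png",cv2.resize(im[150:300,260:400],(700,560)[0:2] and (560,600),interpolation=cv2.INTER_CUBIC))
E
```

```text
handle px 313 326 183 260
1183 [ 0.50562047 -0.30466856  0.04836656] ((503.83984375, -303.8720703125), (13.952069282531738, 70.39043426513672), 65.88648223876953)
[[ 0.5664 -0.2922  0.012 ]
 [ 0.5284 -0.3735  0.012 ]
 [ 0.4618 -0.3443  0.012 ]
 [ 0.4775 -0.3099  0.012 ]
 [ 0.4344 -0.2896  0.012 ]
 [ 0.4566 -0.2429  0.012 ]]
x yaw 155.8096926340031 154.82352712964328 156.3064327733197 y yaw -115.05510609944898 0.12035077774988773 0.08976190845534313
```

View pics/w2c.png

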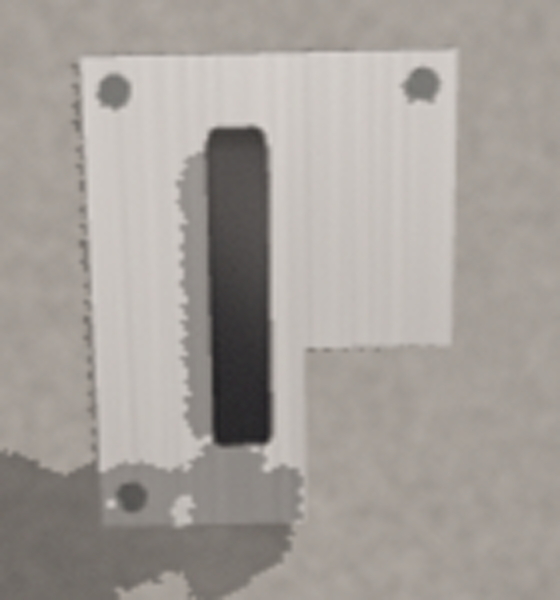

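Run:
```python
from h import *
from plant import ctrl
print(delta(ctrl.get_state(),(.5035,-.304,.018),-114.4))
```

```text
(array([ 0.59131243, 20.21014342,  0.10197765]), array([-0.11539014, -1.05629707, -0.00910298]))
```

play_rows(
  steps=[
    {"claw": 4, "tx": 0.6, "ty": 4, "tz": 0.1, "ax": -0.1, "ay": -1, "az": 0},
    {"claw": 4, "tx": 0.6, "ty": 8, "tz": 0.1, "ax": -0.1, "ay": -1, "az": 0},
    {"claw": 4, "tx": 0.6, "ty": 11, "tz": 0.1, "ax": -0.1, "ay": -1, "az": 0},
    {"claw": 4, "tx": 0.6, "ty": 14, "tz": 0.1, "ax": -0.1, "ay": -1, "az": 0},
    {"claw": 4, "tx": 0.6, "ty": 16, "tz": 0.1, "ax": -0.1, "ay": -1, "az": 0},
    {"claw": 4, "tx": 0.6, "ty": 17.5, "tz": 0.1, "ax": -0.1, "ay": -1, "az": 0},
    {"claw": 4, "tx": 0.6, "ty": 18.5, "tz": 0.1, "ax": -0.1, "ay": -1, "az": 0},
    {"claw": 4, "tx": 0.6, "ty": 19.3, "tz": 0.1, "ax": -0.1, "ay": -1, "az": 0},
    {"claw": 4, "tx": 0.6, "ty": 20, "tz": 0.1, "ax": -0.1, "ay": -1, "az": 0},
    {"claw": 4, "tx": 0.6, "ty": 20, "tz": 0.1, "ax": -0.1, "ay": -1, "az": 0},
    {"claw": 4, "tx": 0.6, "ty": 20, "tz": 0.1, "ax": -0.1, "ay": -1, "az": 0},
  ],
)

```text
time: 2.17
eef_pos: [0.5037, -0.3048, 0.0208]
tcp_rot: [-0.151, -0.691, 0.691, 0.15]
contact_force: [-0.4, 0.2, -0.7]
opening: 0.469
```

```bash
python3 shot.py w3
```

```text
2.17 [ 0.5037 -0.3048  0.0208] [-0.717  0.359  1.913  0.     0.868  1.283] [-0.39  0.23 -0.69] 0.469
```

View pics/w3.png

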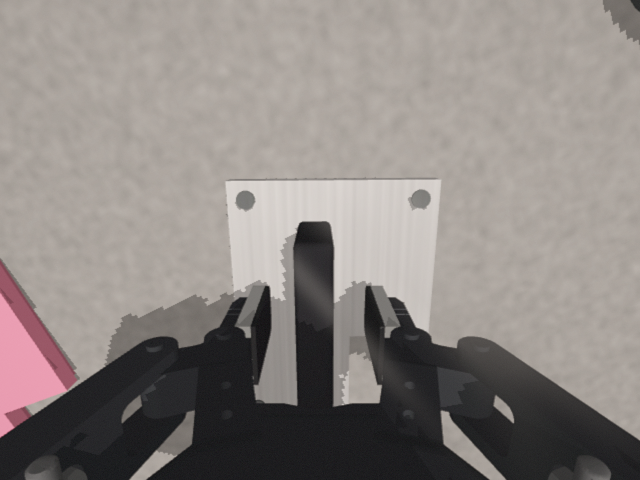

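The handle (314,310) sits centred between the pads. Closing on it.

play_rows(
  grip_force=90,
  steps=[
    {"claw": 0.5, "tx": 0, "ty": 0, "tz": 0, "ax": 0, "ay": 0, "az": 0},
    {"claw": 0.5, "tx": 0, "ty": 0, "tz": 0, "ax": 0, "ay": 0, "az": 0},
    {"claw": 0.5, "tx": 0, "ty": 0, "tz": 0, "ax": 0, "ay": 0, "az": 0},
    {"claw": 0.5, "tx": 0, "ty": 0, "tz": 0, "ax": 0, "ay": 0, "az": 0},
    {"claw": 0.5, "tx": 0, "ty": 0, "tz": 0, "ax": 0, "ay": 0, "az": 0},
    {"claw": 0.5, "tx": 0, "ty": 0, "tz": 0, "ax": 0, "ay": 0, "az": 0},
    {"claw": 0.5, "tx": 0, "ty": 0, "tz": 0, "ax": 0, "ay": 0, "az": 0},
    {"claw": 0.5, "tx": 0, "ty": 0, "tz": 0, "ax": 0, "ay": 0, "az": 0},
  ],
)

```text
time: 2.88
eef_pos: [0.5042, -0.3048, 0.0216]
tcp_rot: [-0.151, -0.691, 0.691, 0.149]
contact_force: [-0.7, 1.3, 5.4]
opening: 0.145
```

play_rows(
  steps=[
    {"claw": 0.5, "tx": 0, "ty": -1, "tz": 0, "ax": 0, "ay": 0, "az": 0},
    {"claw": 0.5, "tx": 0, "ty": -3, "tz": 0, "ax": 0, "ay": 0, "az": 0},
    {"claw": 0.5, "tx": 0, "ty": -6, "tz": 0, "ax": 0, "ay": 0, "az": 0},
    {"claw": 0.5, "tx": 0, "ty": -9, "tz": 0, "ax": 0, "ay": 0, "az": 0},
    {"claw": 0.5, "tx": 0, "ty": -12, "tz": 0, "ax": 0, "ay": 0, "az": 0},
    {"claw": 0.5, "tx": 0, "ty": -15, "tz": 0, "ax": 0, "ay": 0, "az": 0},
    {"claw": 0.5, "tx": 0, "ty": -18, "tz": 0, "ax": 0, "ay": 0, "az": 0},
    {"claw": 0.5, "tx": 0, "ty": -21, "tz": 0, "ax": 0, "ay": 0, "az": 0},
    {"claw": 0.5, "tx": 0, "ty": -24, "tz": 0, "ax": 0, "ay": 0, "az": 0},
    {"claw": 0.5, "tx": 0, "ty": -26, "tz": 0, "ax": 0, "ay": 0, "az": 0},
    {"claw": 0.5, "tx": 0, "ty": -26, "tz": 0, "ax": 0, "ay": 0, "az": 0},
    {"claw": 0.5, "tx": 0, "ty": -26, "tz": 0, "ax": 0, "ay": 0, "az": 0},
  ],
)

```text
time: 3.88
eef_pos: [0.5033, -0.3042, 0.2807]
tcp_rot: [-0.151, -0.691, 0.691, 0.15]
contact_force: [0.5, -0.7, -3.0]
opening: 0.146
```

```bash
python3 shot.py w4
python3 - <<'E'
from h import *
from plant import ctrl
s=ctrl.get_state();q=R.from_quat(s['tcp_rot']).as_matrix();print(np.degrees(np.arctan2(q[1,2],q[0,2])))
print(delta(s,(.53,.04,.28),-10))
E
```

```text
3.88 [ 0.5033 -0.3042  0.2807] [-0.716  0.06   1.744  0.     1.335  1.283] [ 0.47 -0.73 -3.03] 0.146
-114.55064394272523
(array([ 11.78437927,  -0.0970993 , -32.39688256]), array([ 1.37039330e-01, -1.04550550e+02,  3.10235849e-02]))
```

View pics/w4.png

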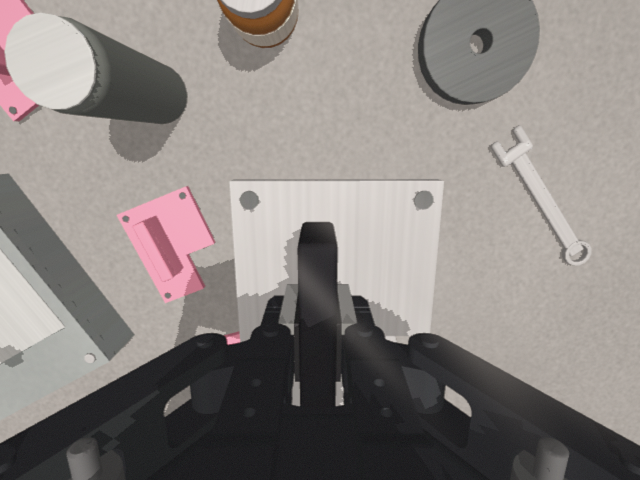

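The cover is held (about 3 N). I'll swing towards the housing in two turns, stopping short of the recess to look at it from the side.

Run:
```python
from h import *
from plant import ctrl
print(delta(ctrl.get_state(),(.53,-.10,.28),-10))
```

```text
(array([  5.96744852,  -0.11973819, -19.66256655]), array([ 1.37039330e-01, -1.04550550e+02,  3.10235849e-02]))
```

play_rows(
  steps=[
    {"claw": 0.5, "tx": 0.3, "ty": -0.1, "tz": -1, "ax": 0, "ay": -4, "az": 0},
    {"claw": 0.5, "tx": 0.8, "ty": -0.1, "tz": -2.5, "ax": 0, "ay": -11, "az": 0},
    {"claw": 0.5, "tx": 1.3, "ty": -0.1, "tz": -4.5, "ax": 0, "ay": -18, "az": 0},
    {"claw": 0.5, "tx": 2, "ty": -0.1, "tz": -6.5, "ax": 0, "ay": -25, "az": 0},
    {"claw": 0.5, "tx": 2.6, "ty": -0.1, "tz": -8.5, "ax": 0, "ay": -32, "az": 0},
    {"claw": 0.5, "tx": 3.2, "ty": -0.1, "tz": -10.5, "ax": 0, "ay": -39, "az": 0},
    {"claw": 0.5, "tx": 3.8, "ty": -0.1, "tz": -12.5, "ax": 0, "ay": -46, "az": 0},
    {"claw": 0.5, "tx": 4.4, "ty": -0.1, "tz": -14.5, "ax": 0, "ay": -53, "az": 0},
    {"claw": 0.5, "tx": 5, "ty": -0.1, "tz": -16.5, "ax": 0, "ay": -60, "az": 0},
    {"claw": 0.5, "tx": 5.5, "ty": -0.1, "tz": -18, "ax": 0, "ay": -67, "az": 0},
    {"claw": 0.5, "tx": 5.8, "ty": -0.1, "tz": -19, "ax": 0, "ay": -74, "az": 0},
    {"claw": 0.5, "tx": 6, "ty": -0.1, "tz": -19.6, "ax": 0, "ay": -80, "az": 0},
  ],
)

```text
time: 4.93
eef_pos: [0.5287, -0.0991, 0.2774]
tcp_rot: [-0.332, 0.626, -0.623, 0.33]
contact_force: [-0.4, -0.9, -2.2]
opening: 0.144
```

Run:
```python
from h import *
from plant import ctrl
s=ctrl.get_state();q=R.from_quat(s['tcp_rot']).as_matrix();print(s['opening'],s['qpos'],np.degrees(np.arctan2(q[1,2],q[0,2])))
print(delta(s,(.53,.03,.28),50))
```

```text
0.14359887810020777 [-3.74123502e-01 -4.81637203e-02  1.85897188e+00  5.42224782e-04
  1.33678410e+00  2.21554331e-01] -34.137257963935724
(array([-10.75201147,  -0.22704542,  -7.1395454 ]), array([  0.31204794, -84.13684626,  -0.21359443]))
```

play_rows(
  steps=[
    {"claw": 0.5, "tx": -0.6, "ty": -0.1, "tz": -0.4, "ax": 0, "ay": -7, "az": 0},
    {"claw": 0.5, "tx": -1.5, "ty": -0.2, "tz": -1, "ax": 0, "ay": -14, "az": 0},
    {"claw": 0.5, "tx": -2.5, "ty": -0.2, "tz": -1.7, "ax": 0, "ay": -21, "az": 0},
    {"claw": 0.5, "tx": -3.5, "ty": -0.2, "tz": -2.4, "ax": 0, "ay": -28, "az": 0},
    {"claw": 0.5, "tx": -4.5, "ty": -0.2, "tz": -3, "ax": 0, "ay": -35, "az": 0},
    {"claw": 0.5, "tx": -5.5, "ty": -0.2, "tz": -3.7, "ax": 0, "ay": -42, "az": 0},
    {"claw": 0.5, "tx": -6.5, "ty": -0.2, "tz": -4.4, "ax": 0, "ay": -49, "az": 0},
    {"claw": 0.5, "tx": -7.5, "ty": -0.2, "tz": -5, "ax": 0, "ay": -56, "az": 0},
    {"claw": 0.5, "tx": -8.5, "ty": -0.2, "tz": -5.7, "ax": 0, "ay": -63, "az": 0},
    {"claw": 0.5, "tx": -9.5, "ty": -0.2, "tz": -6.4, "ax": 0, "ay": -70, "az": 0},
    {"claw": 0.5, "tx": -10.2, "ty": -0.2, "tz": -6.8, "ax": 0, "ay": -77, "az": 0},
    {"claw": 0.5, "tx": -10.7, "ty": -0.2, "tz": -7.1, "ax": 0, "ay": -84, "az": 0},
  ],
)

```text
time: 5.93
eef_pos: [0.5307, 0.0284, 0.2793]
tcp_rot: [0.664, -0.245, 0.241, -0.664]
contact_force: [-0.9, -0.5, -2.5]
opening: 0.149
```

Run:
```python
from h import *
from plant import ctrl
s=ctrl.get_state();q=R.from_quat(s['tcp_rot']).as_matrix();print(s['opening'],s['qpos'],np.degrees(np.arctan2(q[1,2],q[0,2])))
print(delta(s,(.53,.08,.28),94.7))
```

```text
0.14900256313800173 [-1.37642339e-01 -6.44673284e-02  1.87102758e+00  2.19040535e-04
  1.34108974e+00 -1.00749848e+00] 49.836649185875125
(array([-3.38306904, -0.06156039,  3.89656849]), array([  0.04853478, -44.86366869,  -0.35298659]))
```

play_rows(
  steps=[
    {"claw": 0.5, "tx": -0.6, "ty": 0, "tz": 0.7, "ax": 0, "ay": -7, "az": 0},
    {"claw": 0.5, "tx": -1.2, "ty": 0, "tz": 1.3, "ax": 0, "ay": -14, "az": 0},
    {"claw": 0.5, "tx": -1.8, "ty": 0, "tz": 2, "ax": 0, "ay": -21, "az": 0},
    {"claw": 0.5, "tx": -2.3, "ty": 0, "tz": 2.7, "ax": 0, "ay": -28, "az": 0},
    {"claw": 0.5, "tx": -2.9, "ty": 0, "tz": 3.3, "ax": 0, "ay": -35, "az": 0},
    {"claw": 0.5, "tx": -3.4, "ty": 0, "tz": 3.9, "ax": 0, "ay": -41, "az": -0.2},
    {"claw": 0.5, "tx": -3.4, "ty": 0, "tz": 3.9, "ax": 0, "ay": -45, "az": -0.4},
    {"claw": 0.5, "tx": -3.4, "ty": 0, "tz": 3.9, "ax": 0, "ay": -45, "az": -0.4},
    {"claw": 0.5, "tx": -3.4, "ty": 0, "tz": 3.9, "ax": 0, "ay": -45, "az": -0.4},
  ],
)

```text
time: 6.68
eef_pos: [0.5307, 0.0792, 0.2804]
tcp_rot: [0.707, 0.028, -0.026, -0.706]
contact_force: [-0.6, -0.4, -3.2]
opening: 0.145
```

```bash
python3 shot.py w5
```

```text
6.68 [0.5307 0.0792 0.2804] [-0.04  -0.058  1.863 -0.002  1.334 -1.686] [-0.6  -0.38 -3.21] 0.145
```

View pics/w5.png

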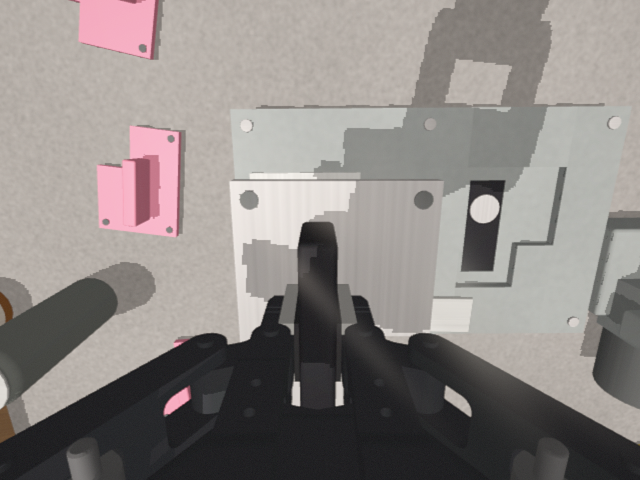

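The recess is in view to the right of the held cover: +y wall at u≈560, the filled corner's step at (514,243), +x wall at v≈286. I'll segment its floor by depth.

Run:
```python
from h import *
from plant import cams
import pickle
st=pickle.load(open("pics/w5.pkl","rb"));im=cv2.imread("pics/w5.png");m=cams.camera_model("wrist")
W=world("wrist",im,np.load("pics/w5.npy"),m,st)
for p in [(600,180),(545,190),(440,140),(540,300),(485,210),(480,275),(450,310)]: print(p,W[p[1],p[0]].round(4))
cv2.imwrite("pics/w5c.png",cv2.resize(im[90:340,400:640],(720,600)[0:2] and (576,600),interpolation=cv2.INTER_CUBIC))
z=W[90:340,400:640,2];cv2.imwrite("pics/w5z.png",cv2.resize(np.clip((z-.035)/.04*255,0,255).astype(np.uint8),(576,600),interpolation=cv2.INTER_NEAREST))
```

```text
(600, 180) [0.4804 0.358  0.0604]
(545, 190) [0.4955 0.3134 0.0486]
(440, 140) [0.4544 0.1926 0.0596]
(540, 300) [0.6134 0.3299 0.0609]
(485, 210) [0.5208 0.2548 0.0501]
(480, 275) [0.5943 0.2655 0.0474]
(450, 310) [0.6299 0.231  0.0672]
```

View pics/w5c.png

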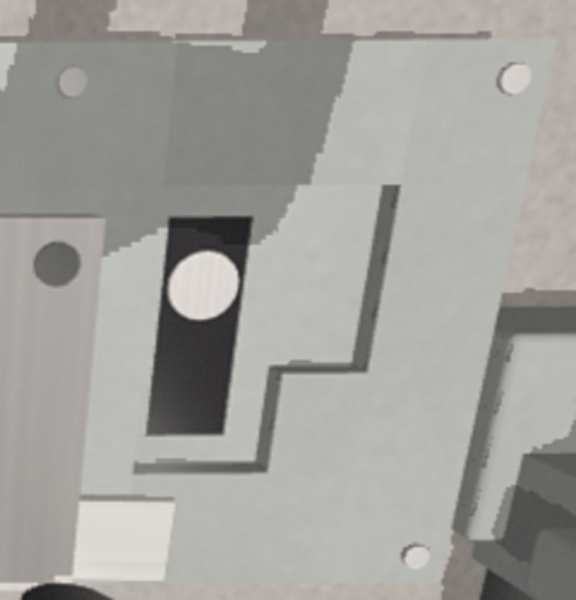

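View pics/w5z.png

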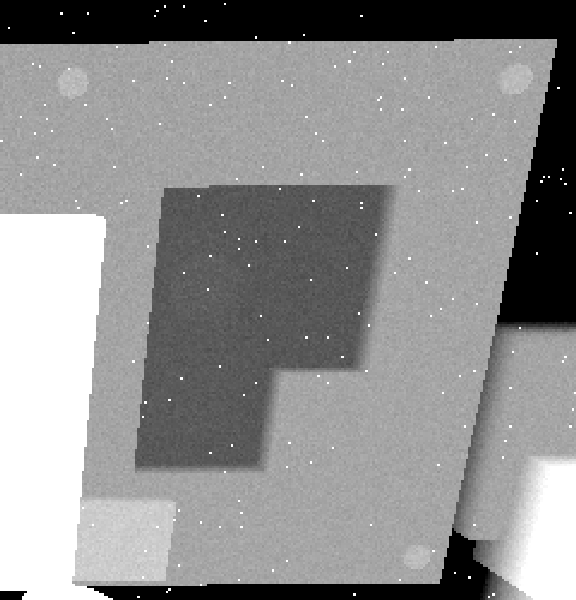

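Run:
```python
from h import *
from plant import cams
import pickle
st=pickle.load(open("pics/w5.pkl","rb"));im=cv2.imread("pics/w5.png");m=cams.camera_model("wrist")
print(R.from_quat(st['tcp_rot']).as_matrix().round(4))
px=np.array([(162,187),(400,185),(367,371),(282,372),(267,472),(135,473)])/2.4+[400,90]
Wd=ray(m,px,.060,st)[:,:2]
L=np.array([(-64,-49),(-64,49),(17,49),(17,12),(64,12),(64,-49)])/1000
def fit(L,Wd):
    a=L.mean(0);b=Wd.mean(0);U,S,V=np.linalg.svd((L-a).T@(Wd-b));r=(U@V).T;return r,b-r@a
r,t=fit(L,Wd);yaw=np.degrees(np.arctan2(r[1,0],r[0,0]))
print(Wd.round(4));print("recess",t,yaw,"res mm",((L@r.T+t-Wd)*1000).round(1))
print("handle target",t+r@[-.008,-.008])
# housing corners & depth-plane
# held cover: tool pose vs cover: plate top z in view
W=world("wrist",im,np.load("pics/w5.npy"),m,st)
print(W[200:300:20,270:440:40].round(4).reshape(-1,3))
# cover corners -x edge top
pc=np.array([(231,180.5),(441.5,180)])
zt=.2804-.0085
c=ray(m,pc,zt,st);print(c, np.linalg.norm(c[1]-c[0]),np.degrees(np.arctan2(*(c[1]-c[0])[[1,0]])))
```

```text
[[ 0.9971  0.002  -0.0759]
 [ 0.0759 -0.0021  0.9971]
 [ 0.0019 -1.     -0.0023]]
[[0.4787 0.2242]
 [0.4705 0.3218]
 [0.5502 0.3286]
 [0.5535 0.2916]
 [0.6006 0.2956]
 [0.6057 0.2361]]
recess [0.53791527 0.27850369] 5.031312790832442 res mm [[-0.3 -0.1]
 [-0.6 -0.1]
 [ 0.3  0.2]
 [ 0.3  0.3]
 [-0.   0.5]
 [ 0.3 -0.8]]
handle target [0.5306477  0.26983292]
[[0.4884 0.0557 0.2702]
 [0.4867 0.0728 0.2721]
 [0.4855 0.0897 0.2719]
 [0.4842 0.1066 0.2717]
 [0.4826 0.1228 0.2739]
 [0.4967 0.0562 0.2718]
 [0.4954 0.0734 0.2719]
 [0.4943 0.0906 0.271 ]
 [0.493  0.1079 0.2712]
 [0.4917 0.1252 0.2708]
 [0.5059 0.0565 0.2712]
 [0.4955 0.0741 0.3031]
 [0.503  0.0914 0.2719]
 [0.502  0.1091 0.2709]
 [0.5004 0.1264 0.2717]
 [0.5154 0.0568 0.2704]
 [0.5012 0.0746 0.3076]
 [0.5125 0.0925 0.271 ]
 [0.5114 0.1104 0.2704]
 [0.5097 0.128  0.2714]
 [0.5247 0.0572 0.2712]
 [0.509  0.0751 0.3065]
 [0.522  0.0934 0.271 ]
 [0.5205 0.1114 0.2715]
 [0.519  0.1294 0.2717]]
[[0.481087   0.0392899  0.2719    ]
 [0.47421936 0.12688898 0.2719    ]] 0.08786787084743154 94.48273344827355
```

The recess fits with under 1 mm residual: centre (0.5379, 0.2785), yaw 5.0°. The held cover sits within 1 mm of the TCP. Moving above the recess.

Run:
```python
from h import *
from plant import ctrl
print(delta(ctrl.get_state(),(.531,.2698,.14),95))
```

```text
(array([ 1.40471115, 14.05728135, 19.05991143]), array([ 0.1358496 , -0.66297533,  0.16653255]))
```

play_rows(
  steps=[
    {"claw": 0.5, "tx": 0.2, "ty": 0, "tz": 1.5, "ax": 0.1, "ay": -0.7, "az": 0.2},
    {"claw": 0.5, "tx": 0.4, "ty": 0, "tz": 4, "ax": 0.1, "ay": -0.7, "az": 0.2},
    {"claw": 0.5, "tx": 0.6, "ty": 0, "tz": 7, "ax": 0.1, "ay": -0.7, "az": 0.2},
    {"claw": 0.5, "tx": 0.8, "ty": 0, "tz": 10, "ax": 0.1, "ay": -0.7, "az": 0.2},
    {"claw": 0.5, "tx": 1, "ty": 0, "tz": 13, "ax": 0.1, "ay": -0.7, "az": 0.2},
    {"claw": 0.5, "tx": 1.2, "ty": 1, "tz": 16, "ax": 0.1, "ay": -0.7, "az": 0.2},
    {"claw": 0.5, "tx": 1.4, "ty": 3, "tz": 18.5, "ax": 0.1, "ay": -0.7, "az": 0.2},
    {"claw": 0.5, "tx": 1.4, "ty": 6, "tz": 19.1, "ax": 0.1, "ay": -0.7, "az": 0.2},
    {"claw": 0.5, "tx": 1.4, "ty": 9, "tz": 19.1, "ax": 0.1, "ay": -0.7, "az": 0.2},
    {"claw": 0.5, "tx": 1.4, "ty": 12, "tz": 19.1, "ax": 0.1, "ay": -0.7, "az": 0.2},
    {"claw": 0.5, "tx": 1.4, "ty": 14, "tz": 19.1, "ax": 0.1, "ay": -0.7, "az": 0.2},
    {"claw": 0.5, "tx": 1.4, "ty": 14, "tz": 19.1, "ax": 0.1, "ay": -0.7, "az": 0.2},
  ],
)

```text
time: 7.73
eef_pos: [0.5278, 0.2687, 0.1357]
tcp_rot: [0.708, 0.028, -0.034, -0.705]
contact_force: [-2.1, -0.9, -3.2]
opening: 0.146
```

```bash
python3 - <<'E'
from h import *
from plant import ctrl
s=ctrl.get_state();print(s['eef_pos'],delta(s,(.531,.2698,.082),95))
E
python3 shot.py w6
```

```text
[0.52782129 0.26871245 0.13568214] (array([0.37684146, 5.36454314, 0.10128081]), array([ 0.22430284,  0.05941934, -0.54031928]))
7.73 [0.5278 0.2687 0.1357] [ 0.3    0.208  1.855 -0.002  1.088 -1.358] [-2.12 -0.91 -3.2 ] 0.146
```

View pics/w6.png

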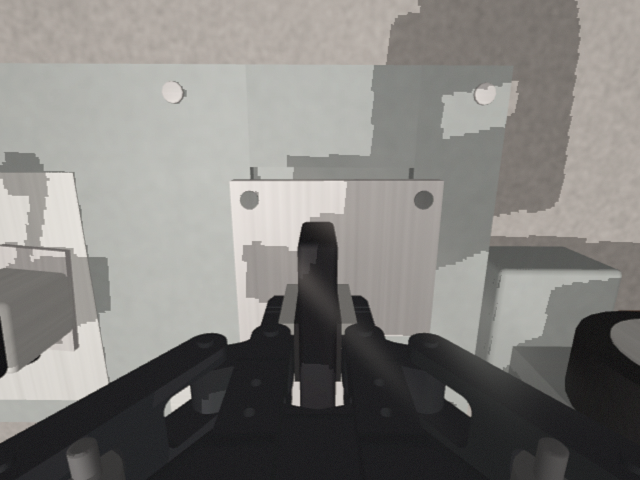

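Run:
```python
from h import *
from plant import ctrl
s=ctrl.get_state();print(s['eef_pos'],delta(s,(.531,.2698,.082),95))
```

```text
[0.52963123 0.26924504 0.13890938] (array([0.16782409, 5.69006905, 0.05945261]), array([ 0.16397019,  0.06954449, -0.26751079]))
```

play_rows(
  steps=[
    {"claw": 0.5, "tx": 0, "ty": 1.5, "tz": 0, "ax": 0, "ay": 0, "az": 0},
    {"claw": 0.5, "tx": 0, "ty": 3, "tz": 0, "ax": 0, "ay": 0, "az": 0},
    {"claw": 0.5, "tx": 0, "ty": 4, "tz": 0, "ax": 0, "ay": 0, "az": 0},
    {"claw": 0.5, "tx": 0, "ty": 5, "tz": 0, "ax": 0, "ay": 0, "az": 0},
    {"claw": 0.5, "tx": 0, "ty": 5.3, "tz": 0, "ax": 0, "ay": 0, "az": 0},
    {"claw": 0.5, "tx": 0, "ty": 5.3, "tz": 0, "ax": 0, "ay": 0, "az": 0},
    {"claw": 0.5, "tx": 0, "ty": 5.3, "tz": 0, "ax": 0, "ay": 0, "az": 0},
    {"claw": 0.5, "tx": 0, "ty": 5.3, "tz": 0, "ax": 0, "ay": 0, "az": 0},
  ],
)

```text
time: 8.45
eef_pos: [0.533, 0.2705, 0.091]
tcp_rot: [0.707, 0.034, -0.03, -0.706]
contact_force: [-0.1, 0.0, -1.5]
opening: 0.151
```

```bash
python3 - <<'E'
from h import *
from plant import ctrl
s=ctrl.get_state();print(s['eef_pos'],delta(s,(.531,.2698,.069),95))
E
python3 shot.py w7
```

```text
[0.53297572 0.27046564 0.09097831] (array([-0.21435555,  2.19676181, -0.04708204]), array([0.03851677, 0.14611409, 0.30276572]))
8.45 [0.533  0.2705 0.091 ] [ 0.301  0.269  1.874 -0.002  0.994 -1.359] [-0.09  0.02 -1.53] 0.151
```

View pics/w7.png

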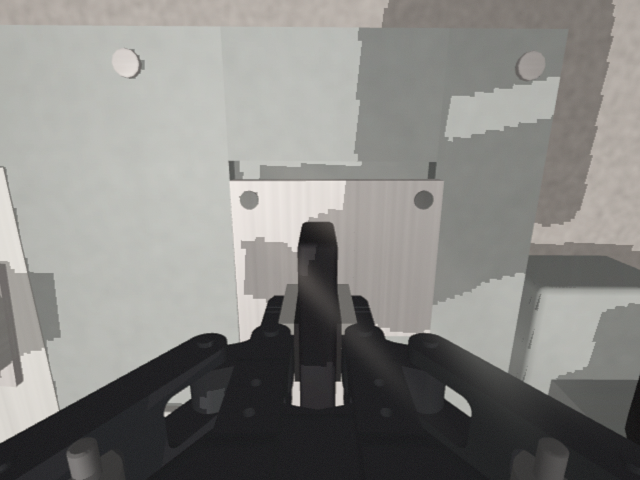

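```bash
python3 - <<'E'
from h import *
from plant import ctrl
s=ctrl.get_state();print(s['time'],s['eef_pos'],delta(s,(.531,.2698,.069),95))
im=cv2.imread("pics/w7.png");cv2.imwrite("pics/w7c.png",cv2.resize(im[140:210,200:460],(780,210),interpolation=cv2.INTER_CUBIC))
E
python3 shot.py w8
```

```text
8.5 [0.53296451 0.27045359 0.09098827] (array([-0.21324577,  2.19775302, -0.04595803]), array([0.03942032, 0.14326533, 0.30568543]))
8.5 [0.533  0.2705 0.091 ] [ 0.301  0.269  1.874 -0.002  0.994 -1.359] [-0.93  0.32 -2.85] 0.147
```

Run:
```python
import cv2
im=cv2.imread("pics/w8.png");cv2.imwrite("pics/w8c.png",cv2.resize(im[140:210,200:460],(780,210),interpolation=cv2.INTER_CUBIC))
```

```text
(no output)
```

View pics/w8c.png

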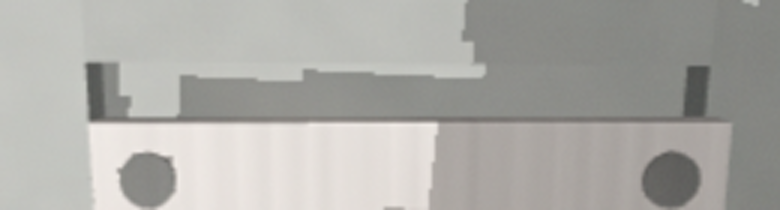

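Run:
```python
from h import *
from plant import cams
import pickle
st=pickle.load(open("pics/w8.pkl","rb"));m=cams.camera_model("wrist")
print(ray(m,[(229,161),(436.8,161.7)],.06,st).round(4))
zt=st['eef_pos'][2]-.009
print(ray(m,[(230,181),(443,180.5)],zt,st).round(4), ray(m,[(230,181),(443,180.5)],zt-.003,st).round(4))
# expected cover corners (-60,-45),(-60,45) if home, world
a=np.radians(5.03);r=np.array([[np.cos(a),-np.sin(a)],[np.sin(a),np.cos(a)]]);t=np.array([.5379,.2785])
for p in [(-.06,-.045),(-.06,.045),(-.064,-.049),(-.064,.049)]: print(p,(t+r@p).round(4))
```

```text
[[0.478  0.2237 0.06  ]
 [0.4695 0.3215 0.06  ]]
[[0.4843 0.2295 0.082 ]
 [0.4761 0.3182 0.082 ]] [[0.4847 0.2288 0.079 ]
 [0.4763 0.3193 0.079 ]]
(-0.06, -0.045) [0.4821 0.2284]
(-0.06, 0.045) [0.4742 0.3181]
(-0.064, -0.049) [0.4784 0.2241]
(-0.064, 0.049) [0.4699 0.3217]
```

Both views agree. The cover is about 2 mm too far in x, so I'll correct that and lower it.

play_rows(
  steps=[
    {"claw": 0.5, "tx": -0.2, "ty": 0, "tz": -0.05, "ax": 0, "ay": 0.1, "az": 0.3},
    {"claw": 0.5, "tx": -0.2, "ty": 0.3, "tz": -0.05, "ax": 0, "ay": 0.1, "az": 0.3},
    {"claw": 0.5, "tx": -0.2, "ty": 0.6, "tz": -0.05, "ax": 0, "ay": 0.1, "az": 0.3},
    {"claw": 0.5, "tx": -0.2, "ty": 0.9, "tz": -0.05, "ax": 0, "ay": 0.1, "az": 0.3},
    {"claw": 0.5, "tx": -0.2, "ty": 1.2, "tz": -0.05, "ax": 0, "ay": 0.1, "az": 0.3},
    {"claw": 0.5, "tx": -0.2, "ty": 1.5, "tz": -0.05, "ax": 0, "ay": 0.1, "az": 0.3},
    {"claw": 0.5, "tx": -0.2, "ty": 1.5, "tz": -0.05, "ax": 0, "ay": 0.1, "az": 0.3},
  ],
)

```text
time: 9.13
eef_pos: [0.5297, 0.2693, 0.0737]
tcp_rot: [0.707, 0.03, -0.032, -0.706]
contact_force: [-0.3, -0.5, -2.2]
opening: 0.149
```

```bash
python3 shot.py w9
python3 - <<'E'
from h import *
from plant import ctrl
s=ctrl.get_state();print(s['time'],s['eef_pos'],delta(s,(.531,.2698,.069),95))
E
```

```text
9.13 [0.5297 0.2693 0.0737] [ 3.000e-01  2.900e-01  1.884e+00 -1.000e-03  9.710e-01 -1.358e+00] [-0.32 -0.51 -2.25] 0.149
9.1833 [0.52990306 0.26938687 0.07413048] (array([0.11450293, 0.51264943, 0.0322065 ]), array([ 0.07911548,  0.04901033, -0.17856778]))
```

play_rows(
  steps=[
    {"claw": 0.5, "tx": 0.05, "ty": 0.1, "tz": 0, "ax": 0, "ay": 0, "az": 0},
    {"claw": 0.5, "tx": 0.1, "ty": 0.2, "tz": 0, "ax": 0, "ay": 0, "az": 0},
    {"claw": 0.5, "tx": 0.1, "ty": 0.3, "tz": 0, "ax": 0, "ay": 0, "az": 0},
    {"claw": 0.5, "tx": 0.1, "ty": 0.4, "tz": 0, "ax": 0, "ay": 0, "az": 0},
    {"claw": 0.5, "tx": 0.1, "ty": 0.45, "tz": 0, "ax": 0, "ay": 0, "az": 0},
    {"claw": 0.5, "tx": 0.1, "ty": 0.45, "tz": 0, "ax": 0, "ay": 0, "az": 0},
    {"claw": 0.5, "tx": 0.1, "ty": 0.45, "tz": 0, "ax": 0, "ay": 0, "az": 0},
  ],
)

```text
time: 9.77
eef_pos: [0.5313, 0.2696, 0.0703]
tcp_rot: [0.707, 0.031, -0.032, -0.706]
contact_force: [0.5, 0.4, -3.3]
opening: 0.146
```

```bash
python3 shot.py w10
```

```text
9.77 [0.5313 0.2696 0.0703] [ 3.000e-01  2.970e-01  1.882e+00 -1.000e-03  9.640e-01 -1.359e+00] [ 0.53  0.4  -3.3 ] 0.146
```

View pics/w10.png

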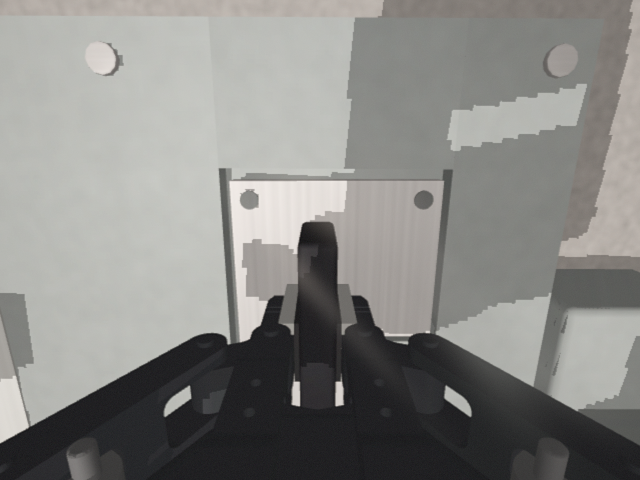

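The cover is inside the recess with even gaps on both sides (u≈225 and 447). It still hangs by about 1–2 mm, so I'll lower it to contact.

play_rows(
  steps=[
    {"claw": 0.5, "tx": 0, "ty": 0.1, "tz": 0, "ax": 0, "ay": 0, "az": 0},
    {"claw": 0.5, "tx": 0, "ty": 0.2, "tz": 0, "ax": 0, "ay": 0, "az": 0},
    {"claw": 0.5, "tx": 0, "ty": 0.25, "tz": 0, "ax": 0, "ay": 0, "az": 0},
    {"claw": 0.5, "tx": 0, "ty": 0.25, "tz": 0, "ax": 0, "ay": 0, "az": 0},
    {"claw": 0.5, "tx": 0, "ty": 0.25, "tz": 0, "ax": 0, "ay": 0, "az": 0},
  ],
)

```text
time: 10.23
eef_pos: [0.5316, 0.2697, 0.0696]
tcp_rot: [0.707, 0.031, -0.032, -0.706]
contact_force: [-4.1, -1.5, 5.7]
opening: 0.147
```

Upward force is now 5.7 N, so the cover rests on the floor. Releasing.

play_rows(
  steps=[
    {"claw": 3.5, "tx": 0, "ty": 0, "tz": 0, "ax": 0, "ay": 0, "az": 0},
    {"claw": 3.5, "tx": 0, "ty": 0, "tz": 0, "ax": 0, "ay": 0, "az": 0},
    {"claw": 3.5, "tx": 0, "ty": 0, "tz": 0, "ax": 0, "ay": 0, "az": 0},
    {"claw": 3.5, "tx": 0, "ty": 0, "tz": 0, "ax": 0, "ay": 0, "az": 0},
    {"claw": 3.5, "tx": 0, "ty": 0, "tz": 0, "ax": 0, "ay": 0, "az": 0},
    {"claw": 3.5, "tx": 0, "ty": 0, "tz": 0, "ax": 0, "ay": 0, "az": 0},
  ],
)

```text
time: 10.73
eef_pos: [0.5313, 0.2696, 0.0677]
tcp_rot: [0.707, 0.03, -0.032, -0.706]
contact_force: [-0.5, -0.9, -0.2]
opening: 0.407
```

play_rows(
  steps=[
    {"claw": 3.5, "tx": 0, "ty": -1.5, "tz": 0, "ax": 0, "ay": 0, "az": 0},
    {"claw": 3.5, "tx": 0, "ty": -4, "tz": 0, "ax": 0, "ay": 0, "az": 0},
    {"claw": 3.5, "tx": 0, "ty": -7, "tz": 0, "ax": 0, "ay": 0, "az": 0},
    {"claw": 3.5, "tx": 0, "ty": -10, "tz": 0, "ax": 0, "ay": 0, "az": 0},
    {"claw": 3.5, "tx": 0, "ty": -13, "tz": 0, "ax": 0, "ay": 0, "az": 0},
    {"claw": 3.5, "tx": 0, "ty": -16, "tz": 0, "ax": 0, "ay": 0, "az": 0},
    {"claw": 3.5, "tx": 0, "ty": -19, "tz": 0, "ax": 0, "ay": 0, "az": 0},
    {"claw": 3.5, "tx": 0, "ty": -20, "tz": 0, "ax": 0, "ay": 0, "az": 0},
    {"claw": 3.5, "tx": 0, "ty": -20, "tz": 0, "ax": 0, "ay": 0, "az": 0},
  ],
)

```text
time: 11.48
eef_pos: [0.5333, 0.2704, 0.272]
tcp_rot: [-0.706, -0.033, 0.029, 0.707]
contact_force: [-0.5, -0.7, 0.8]
opening: 0.406
```

```bash
python3 shot.py w11
python3 - <<'E'
from plant import cams
import cv2,numpy as np
for n in ["scene","side"]:
    im,d=cams.read_camera(n);cv2.imwrite(f"pics/{n}1.png",im);np.save(f"pics/{n}1.npy",d)
E
```

```text
11.48 [0.5333 0.2704 0.272 ] [ 3.000e-01  8.600e-02  1.733e+00 -1.000e-03  1.317e+00 -1.359e+00] [-0.53 -0.65  0.81] 0.406
```

View pics/w11.png

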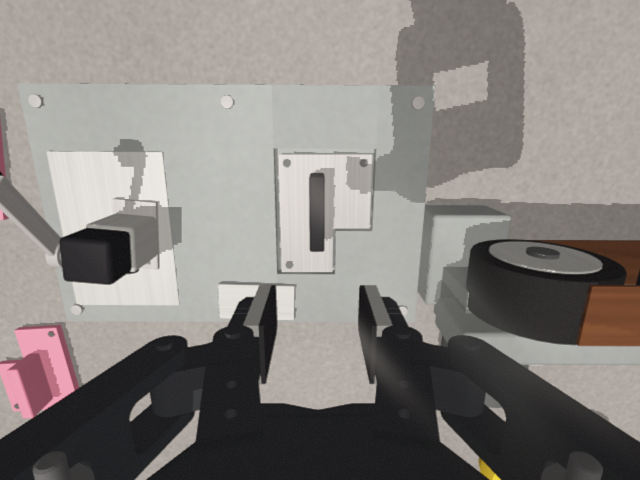

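View pics/side1.png

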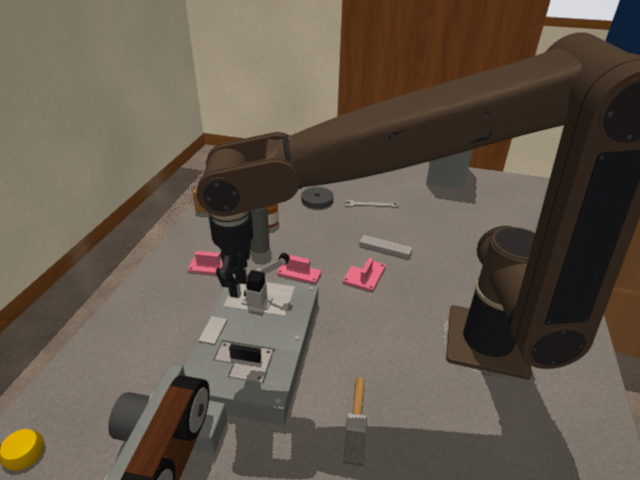

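The cover looks seated in the recess: plate (276–374, 152–273), notch at the filled corner. I'll verify its height and tilt from depth and locate the pivot, block and roller.

Run:
```python
from h import *
from plant import cams
import pickle
st=pickle.load(open("pics/w11.pkl","rb"));im=cv2.imread("pics/w11.png");m=cams.camera_model("wrist")
W=world("wrist",im,np.load("pics/w11.npy"),m,st)
def plane(sl):
    P=W[sl].reshape(-1,3);P=P[abs(P[:,2]-np.median(P[:,2]))<.004];c=np.linalg.lstsq(np.c_[P[:,:2]-P[:,:2].mean(0),np.ones(len(P))],P[:,2],rcond=None)[0];return c.round(4)
print("plate left",plane(np.s_[165:260,283:305]),"plate right",plane(np.s_[180:220,335:365]),"hous L",plane(np.s_[150:270,200:265]),"hous R",plane(np.s_[200:280,385:415]))
c=ray(m,[(278,153),(373,153),(371.5,229.5),(334,229.5),(333.5,273),(280,273)],.060,st)
a=np.radians(5.03);r=np.array([[np.cos(a),-np.sin(a)],[np.sin(a),np.cos(a)]]);t=np.array([.5379,.2785])
print(((c[:,:2]-t)@r*1000).round(1))
# block top
sel=(W[...,2]>.14)&(W[...,2]<.155);sel[:200]=0;sel[300:]=0;sel[:,200:]=0
P=W[sel];print(len(P),P.mean(0),cv2.minAreaRect((P[:,:2]*1000).astype(np.float32)))
im2=cv2.imread("pics/side1.png");a=cv2.resize(im2[240:310,225:305],(640,560),interpolation=cv2.INTER_CUBIC);cv2.imwrite("pics/s1c.png",a)
im2=cv2.imread("pics/scene0.png");a=cv2.resize(im2[180:240,340:410],(700,600),interpolation=cv2.INTER_CUBIC);cv2.imwrite("pics/sc0c.png",a)
```

```text
plate left [0.0008 0.0035 0.0608] plate right [0.0024 0.001  0.0608] hous L [0.0012 0.0016 0.0608] hous R [ 0.0009 -0.002   0.0609]
[[-60.  -45. ]
 [-60.   46. ]
 [ 15.6  47.7]
 [ 15.6   9.6]
 [ 62.8   9.7]
 [ 62.8 -46.6]]
3208 [0.56965847 0.08800343 0.14760716] ((566.9542236328125, 87.24388122558594), (55.46387481689453, 52.36491394042969), 79.71430969238281)
```

View pics/s1c.png

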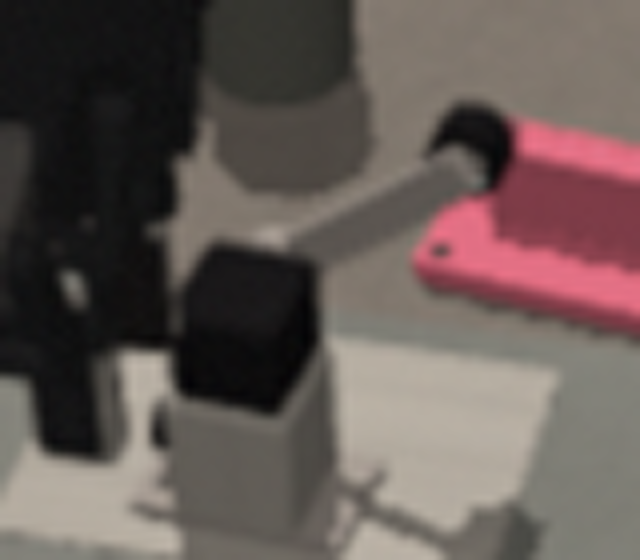

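View pics/sc0c.png

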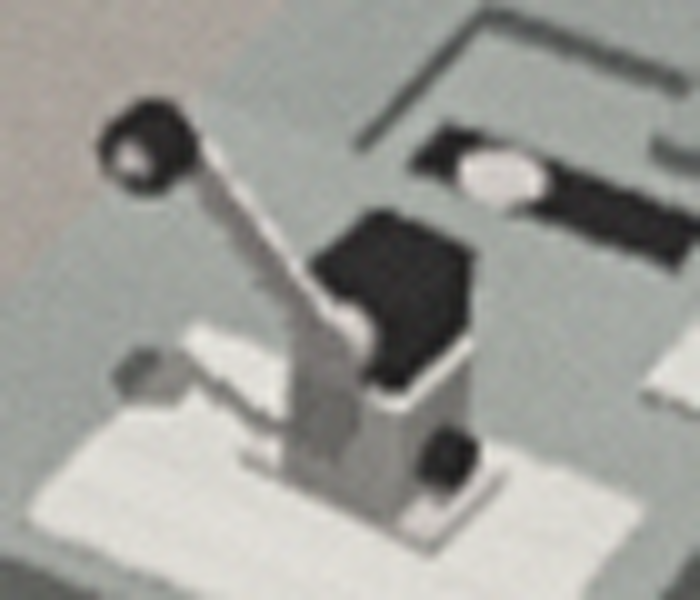

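Run:
```python
from h import *
from plant import cams
m=cams.camera_model("scene");ms=cams.camera_model("side")
def tri(p1,p2):
    def P(m): Rm=cv2.Rodrigues(m['rvec'])[0];return m['intrinsics']@np.c_[Rm,m['tvec']]
    X=cv2.triangulatePoints(P(m),P(ms),np.array(p1,float).reshape(2,1),np.array(p2,float).reshape(2,1))[:,0];return X[:3]/X[3]
a=(340+14.8,180+14.5);b=(225+473/8,240+145/8)
r=tri(a,b);print("roller",r,proj(m,r),a,proj(ms,r),b)
print("pivot cap ray z.132",ray(m,(340+34.5,180+33.5),.132))
# depth of roller+lever point clouds
for n in ["scene","side"]:
    mm=cams.camera_model(n);W=world(n,None,np.load(f"pics/{n}0.npy"),mm);im=cv2.imread(f"pics/{n}0.png")
    x=W[...,0];y=W[...,1];z=W[...,2]
    s=(x>.47)&(x<.62)&(y>0)&(y<.13)&(z>.10)
    lv=s&(z>.153)
    P=W[lv];print(n,len(P))
    D=P[:,:2]-P[:,:2].mean(0);U,S,V=np.linalg.svd(D);print("lever dir",np.degrees(np.arctan2(V[0,1],V[0,0])),"mean",P.mean(0))
    k=s&(im.max(2)<60)&(z>.16);Q=W[k];print("roller pts",len(Q),Q.mean(0),Q.min(0),Q.max(0))
    t=s&(z>.143)&(z<.151)&(im.max(2)<60);Q=W[t];print("block top",len(Q),cv2.minAreaRect((Q[:,:2]*1000).astype(np.float32)))
```

```text
roller [0.51355421 0.04953875 0.18250463] [[354.41136252 194.40409448]] (354.8, 194.5) [[283.57645447 258.2494167 ]] (284.125, 258.125)
pivot cap ray z.132 [[0.5775969  0.06516922 0.132     ]]
scene 134
lever dir 26.44954584230592 mean [0.52667887 0.05063635 0.17822832]
roller pts 35 [0.51869173 0.0462449  0.19092135] [0.50561015 0.03854322 0.1778665 ] [0.52755435 0.05577622 0.19739604]
block top 95 ((578.2942504882812, 84.7977066040039), (34.857948303222656, 38.343624114990234), 1.2203788757324219)
side 203
lever dir 14.26370395979654 mean [0.52173289 0.05982034 0.1791698 ]
roller pts 57 [0.50929219 0.0553573  0.19173331] [0.49993436 0.0471792  0.17521749] [0.52189197 0.06017983 0.19843265]
block top 158 ((571.9973754882812, 94.4853744506836), (36.87250518798828, 37.740745544433594), 2.148463249206543)
```

The cover is flush (plate top 60.8 mm, housing 60.8 mm). I'll take a close wrist view of the switch from above to fix the lever plane.

Run:
```python
from h import *
from plant import ctrl
print(delta(ctrl.get_state(),(.59,.07,.29),95))
```

```text
(array([  4.14370855,  -2.46608809, -20.40243101]), array([ 0.11003062,  0.04773538, -0.32918918]))
```

play_rows(
  steps=[
    {"claw": 3, "tx": 0.5, "ty": -2, "tz": -2, "ax": 0, "ay": 0, "az": 0},
    {"claw": 2, "tx": 1, "ty": -2, "tz": -5, "ax": 0, "ay": 0, "az": 0},
    {"claw": 1, "tx": 2, "ty": -2, "tz": -8, "ax": 0, "ay": 0, "az": 0},
    {"claw": 0, "tx": 3, "ty": -2, "tz": -11, "ax": 0, "ay": 0, "az": 0},
    {"claw": 0, "tx": 4, "ty": -2, "tz": -14, "ax": 0, "ay": 0, "az": 0},
    {"claw": 0, "tx": 4, "ty": -2, "tz": -17, "ax": 0, "ay": 0, "az": 0},
    {"claw": 0, "tx": 4, "ty": -2, "tz": -19, "ax": 0, "ay": 0, "az": 0},
    {"claw": 0, "tx": 4, "ty": -2, "tz": -20, "ax": 0, "ay": 0, "az": 0},
    {"claw": 0, "tx": 4, "ty": -2, "tz": -20, "ax": 0, "ay": 0, "az": 0},
    {"claw": 0, "tx": 4, "ty": -2, "tz": -20, "ax": 0, "ay": 0, "az": 0},
    {"claw": 0, "tx": 4, "ty": -2, "tz": -20, "ax": 0, "ay": 0, "az": 0},
  ],
)

```text
time: 12.55
eef_pos: [0.5887, 0.0753, 0.287]
tcp_rot: [0.707, 0.03, -0.033, -0.706]
contact_force: [0.1, 0.7, 0.1]
opening: 0.0
```

```bash
python3 shot.py w12
```

```text
12.55 [0.5887 0.0753 0.287 ] [-4.300e-02  7.200e-02  1.721e+00 -1.000e-03  1.353e+00 -1.703e+00] [0.15 0.72 0.07] 0.0
```

View pics/w12.png

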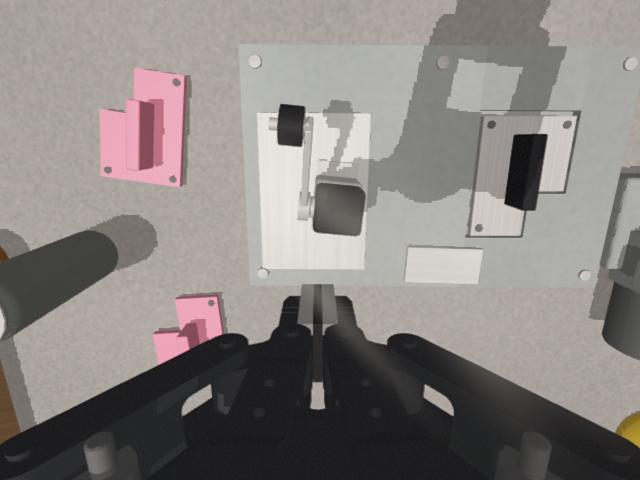

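The top view shows the roller at (291,125), the lever running from (304,208) to (308,122), and the pivot beside the block at (340,207).

Run:
```python
from h import *
from plant import cams
import pickle
st=pickle.load(open("pics/w12.pkl","rb"));im=cv2.imread("pics/w12.png");m=cams.camera_model("wrist")
cv2.imwrite("pics/w12c.png",cv2.resize(im[90:250,240:390],(562,600),interpolation=cv2.INTER_CUBIC))
p=ray(m,(304.5,208),.132,st)[0];q=ray(m,(308,122),.183,st)[0]
print("lever arm",p,q,np.degrees(np.arctan2(*(q-p)[[1,0]])),np.linalg.norm((q-p)[:2]))
W=world("wrist",im,np.load("pics/w12.npy"),m,st)
s=(W[...,2]>.16)&(W[...,2]<.21);s[:90]=0;s[160:]=0;s[:,:270]=0;s[:,303:]=0
s&=im.max(2)<90
P=W[s];print("roller surf",len(P),P.mean(0),P.min(0),P.max(0),cv2.minAreaRect((P[:,:2]*1000).astype(np.float32)))
ys,xs=np.nonzero(s);print(xs.min(),xs.max(),ys.min(),ys.max())
r=ray(m,(291,125),.192,st);print(r)
t=(abs(W[...,2]-.148)<.005)&(im.max(2)<120);t[:170]=0;t[250:]=0;t[:,:310]=0;t[:,370:]=0
print(cv2.minAreaRect((W[t][:,:2]*1000).astype(np.float32)))
```

```text
lever arm [0.57590311 0.0634943  0.132     ] [0.50944015 0.06224991 0.183     ] -178.92737370704896 0.06647461090178887
roller surf 978 [0.51262619 0.05160106 0.19454795] [0.50020225 0.04393322 0.18579223] [0.52478955 0.05952446 0.19886821] ((512.4572143554688, 51.69758605957031), (24.724136352539062, 15.34467887878418), 1.3716987371444702)
278 302 104 145
[[0.51256938 0.05197224 0.192     ]]
((573.3447875976562, 91.03759765625), (39.414794921875, 37.100860595703125), 89.80200958251953)
```

View pics/w12c.png

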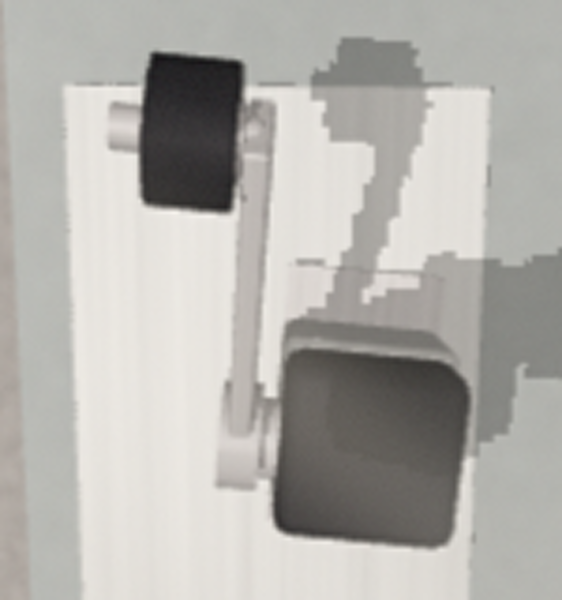

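The roller centre is (0.5125, 0.0515) and the lever points along −x. I'll go above the roller with shut fingers.

Run:
```python
from h import *
from plant import ctrl
s=ctrl.get_state();print(s['eef_pos'],delta(s,(.511,.0515,.225),95))
```

```text
[0.58878586 0.0754998  0.28745785] (array([-7.94596019,  6.2672194 , -1.6910957 ]), array([ 0.0285208 ,  0.13465448, -0.14833315]))
```

play_rows(
  steps=[
    {"claw": 0, "tx": -2, "ty": 0, "tz": -0.5, "ax": 0, "ay": 0, "az": 0},
    {"claw": 0, "tx": -4.5, "ty": 0, "tz": -1.2, "ax": 0, "ay": 0, "az": 0},
    {"claw": 0, "tx": -7, "ty": 1, "tz": -1.7, "ax": 0, "ay": 0, "az": 0},
    {"claw": 0, "tx": -7.9, "ty": 3, "tz": -1.7, "ax": 0, "ay": 0, "az": 0},
    {"claw": 0, "tx": -7.9, "ty": 5, "tz": -1.7, "ax": 0, "ay": 0, "az": 0},
    {"claw": 0, "tx": -7.9, "ty": 6.2, "tz": -1.7, "ax": 0, "ay": 0, "az": 0},
    {"claw": 0, "tx": -7.9, "ty": 6.2, "tz": -1.7, "ax": 0, "ay": 0, "az": 0},
    {"claw": 0, "tx": -7.9, "ty": 6.2, "tz": -1.7, "ax": 0, "ay": 0, "az": 0},
    {"claw": 0, "tx": -7.9, "ty": 6.2, "tz": -1.7, "ax": 0, "ay": 0, "az": 0},
    {"claw": 0, "tx": -7.9, "ty": 6.2, "tz": -1.7, "ax": 0, "ay": 0, "az": 0},
  ],
)

```text
time: 13.43
eef_pos: [0.513, 0.0504, 0.2277]
tcp_rot: [0.707, 0.032, -0.031, -0.706]
contact_force: [0.7, 0.6, -1.6]
opening: -0.003
```

```bash
python3 shot.py w13;python3 - <<'E'
from h import *
from plant import ctrl,cams
s=ctrl.get_state();print(s['eef_pos'],delta(s,(.511,.0515,.20),95),delta(s,(.495,.0515,.152),95))
im,d=cams.read_camera("scene");cv2.imwrite("pics/sc2.png",cv2.resize(im[130:260,300:440],(600,557),interpolation=cv2.INTER_CUBIC))
E
```

```text
13.43 [0.513  0.0504 0.2277] [-9.800e-02 -6.700e-02  1.968e+00 -1.000e-03  1.239e+00 -1.757e+00] [ 0.73  0.61 -1.59] -0.003
[0.5128561  0.05033152 0.22760366] (array([-0.17618895,  2.76006021,  0.13693263]), array([0.08607847, 0.06714903, 0.03377535])) (array([-1.77276094,  7.55890351,  0.28546182]), array([0.08607847, 0.06714903, 0.03377535]))
```

View pics/w13.png

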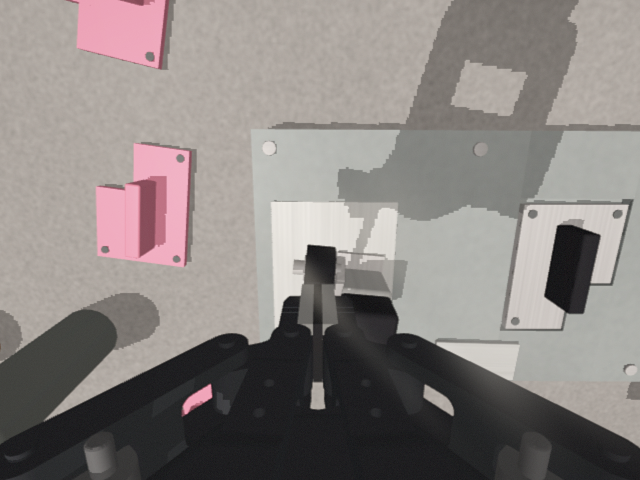

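View pics/sc2.png

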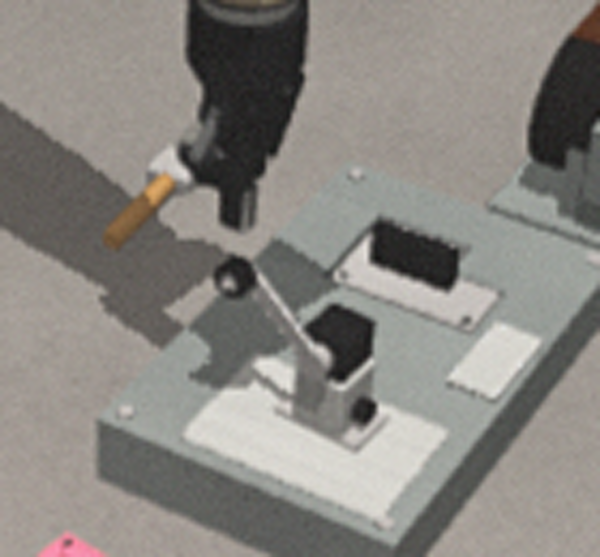

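The fingertip (318,290) is right over the roller (321,262) in the wrist view, and the scene view agrees. Pushing down along the roller's arc and holding.

play_rows(
  steps=[
    {"claw": 0, "tx": 0, "ty": 1.2, "tz": 0.1, "ax": 0, "ay": 0, "az": 0},
    {"claw": 0, "tx": 0, "ty": 2.4, "tz": 0.1, "ax": 0, "ay": 0, "az": 0},
    {"claw": 0, "tx": -0.2, "ty": 3.3, "tz": 0.1, "ax": 0, "ay": 0, "az": 0},
    {"claw": 0, "tx": -0.5, "ty": 3.9, "tz": 0.1, "ax": 0, "ay": 0, "az": 0},
    {"claw": 0, "tx": -0.9, "ty": 4.5, "tz": 0.1, "ax": 0, "ay": 0, "az": 0},
    {"claw": 0, "tx": -1.2, "ty": 5.2, "tz": 0.1, "ax": 0, "ay": 0, "az": 0},
    {"claw": 0, "tx": -1.5, "ty": 5.9, "tz": 0.1, "ax": 0, "ay": 0, "az": 0},
    {"claw": 0, "tx": -1.7, "ty": 6.6, "tz": 0.1, "ax": 0, "ay": 0, "az": 0},
    {"claw": 0, "tx": -1.8, "ty": 7.2, "tz": 0.1, "ax": 0, "ay": 0, "az": 0},
    {"claw": 0, "tx": -1.8, "ty": 7.7, "tz": 0.1, "ax": 0, "ay": 0, "az": 0},
    {"claw": 0, "tx": -1.8, "ty": 7.7, "tz": 0.1, "ax": 0, "ay": 0, "az": 0},
    {"claw": 0, "tx": -1.8, "ty": 7.7, "tz": 0.1, "ax": 0, "ay": 0, "az": 0},
  ],
)

```text
time: 14.53
eef_pos: [0.4937, 0.0497, 0.1491]
tcp_rot: [0.707, 0.03, -0.032, -0.706]
contact_force: [0.2, 4.0, 4.8]
opening: 0.001
```

```bash
python3 shot.py w14;python3 - <<'E'
from h import *
from plant import ctrl,cams
for n,a in [("scene",(130,260,300,440)),("side",(230,330,200,320))]:
    im,d=cams.read_camera(n);c=cv2.resize(im[a[0]:a[1],a[2]:a[3]],None,fx=4,fy=4,interpolation=cv2.INTER_CUBIC);cv2.imwrite(f"pics/{n}3.png",c)
s=ctrl.get_state();print(s['time'],s['eef_pos'],s['contact_force'])
E
```

```text
14.53 [0.4937 0.0497 0.1491] [-1.040e-01 -2.400e-02  2.079e+00 -1.000e-03  1.088e+00 -1.762e+00] [0.23 4.   4.76] 0.001
14.6833 [0.49412775 0.04956114 0.14970048] [-0.04599266  4.13508845  5.05550549]
```

View pics/scene3.png

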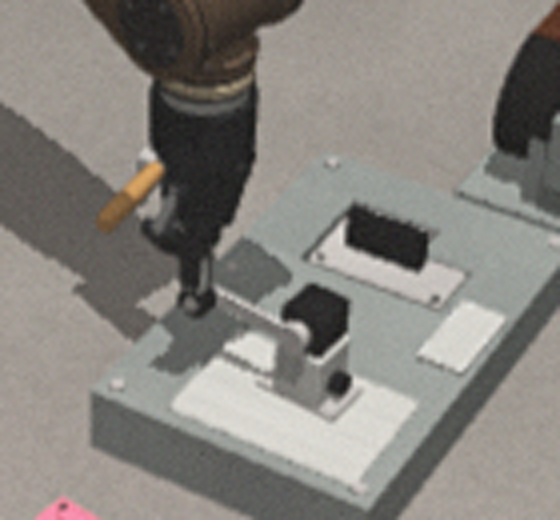

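View pics/side3.png

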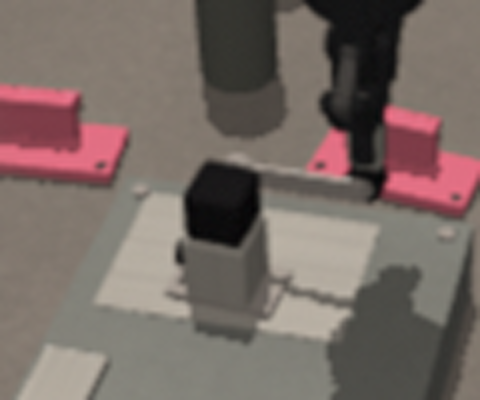

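The lever is down: roller at scene crop (195,298), lever nearly level, about 5 N, which matches an angle of roughly 0.6. I'll hold a moment longer and then retrace the arc upward.

play_rows(
  steps=[
    {"claw": 0, "tx": 0, "ty": 0, "tz": 0, "ax": 0, "ay": 0, "az": 0},
    {"claw": 0, "tx": 0, "ty": 0, "tz": 0, "ax": 0, "ay": 0, "az": 0},
    {"claw": 0, "tx": 0, "ty": 0, "tz": 0, "ax": 0, "ay": 0, "az": 0},
    {"claw": 0, "tx": 0, "ty": 0, "tz": 0, "ax": 0, "ay": 0, "az": 0},
    {"claw": 0, "tx": 0.1, "ty": -0.8, "tz": 0, "ax": 0, "ay": 0, "az": 0},
    {"claw": 0, "tx": 0.3, "ty": -1.8, "tz": 0, "ax": 0, "ay": 0, "az": 0},
    {"claw": 0, "tx": 0.7, "ty": -2.8, "tz": 0, "ax": 0, "ay": 0, "az": 0},
    {"claw": 0, "tx": 1.1, "ty": -3.6, "tz": 0, "ax": 0, "ay": 0, "az": 0},
    {"claw": 0, "tx": 1.6, "ty": -4.6, "tz": 0, "ax": 0, "ay": 0, "az": 0},
    {"claw": 0, "tx": 1.8, "ty": -6.5, "tz": 0, "ax": 0, "ay": 0, "az": 0},
    {"claw": 0, "tx": 1.8, "ty": -9.5, "tz": 0, "ax": 0, "ay": 0, "az": 0},
    {"claw": 0, "tx": 1.8, "ty": -12.5, "tz": 0, "ax": 0, "ay": 0, "az": 0},
  ],
)

```text
time: 15.68
eef_pos: [0.5111, 0.0509, 0.2739]
tcp_rot: [0.707, 0.029, -0.033, -0.706]
contact_force: [0.9, -0.6, 0.6]
opening: -0.001
```

play_rows(
  steps=[
    {"claw": 0, "tx": 0, "ty": -1, "tz": 0, "ax": 0, "ay": 0, "az": 0},
    {"claw": 0, "tx": 0, "ty": -1, "tz": 0, "ax": 0, "ay": 0, "az": 0},
    {"claw": 0, "tx": 0, "ty": -1, "tz": 0, "ax": 0, "ay": 0, "az": 0},
    {"claw": 0, "tx": 0, "ty": -1, "tz": 0, "ax": 0, "ay": 0, "az": 0},
    {"claw": 0, "tx": 0, "ty": -1, "tz": 0, "ax": 0, "ay": 0, "az": 0},
    {"claw": 0, "tx": 0, "ty": -1, "tz": 0, "ax": 0, "ay": 0, "az": 0},
  ],
)

```text
time: 16.18
eef_pos: [0.511, 0.0513, 0.282]
tcp_rot: [0.707, 0.029, -0.033, -0.706]
contact_force: [-0.4, 0.4, -0.4]
opening: 0.001
```

```bash
python3 shot.py w15;python3 - <<'E'
from h import *
from plant import ctrl,cams
import pickle
for n in ["scene","side"]:
    im,d=cams.read_camera(n);cv2.imwrite(f"pics/{n}4.png",im)
st=pickle.load(open("pics/w15.pkl","rb"));m=cams.camera_model("wrist");im=cv2.imread("pics/w15.png")
W=world("wrist",im,np.load("pics/w15.npy"),m,st)
s=(W[...,2]>.12)&(W[...,2]<.21)&(W[...,0]>.47)&(W[...,0]<.53)&(W[...,1]>.035)&(W[...,1]<.07);print("roller",s.sum(),W[s].mean(0),W[s].max(0))
for x,y in [(-.035,-.03),(-.03,.03),(.03,-.025)]:
    a=np.radians(5.03);r=np.array([[np.cos(a),-np.sin(a)],[np.sin(a),np.cos(a)]]);p=np.array([.5379,.2785])+r@[x,y]
    k=(abs(W[...,0]-p[0])<.006)&(abs(W[...,1]-p[1])<.006);print(k.sum(),np.median(W[k][:,2]) if k.any() else None)
E
```

```text
16.18 [0.511  0.0513 0.282 ] [-0.097 -0.109  1.907 -0.002  1.348 -1.755] [-0.44  0.45 -0.41] 0.001
roller 1234 [0.51101486 0.05268812 0.19190096] [0.52995251 0.06546665 0.1984463 ]
131 0.06083831773481335
132 0.06088366398643005
111 0.06081928316217561
```

View pics/scene4.png

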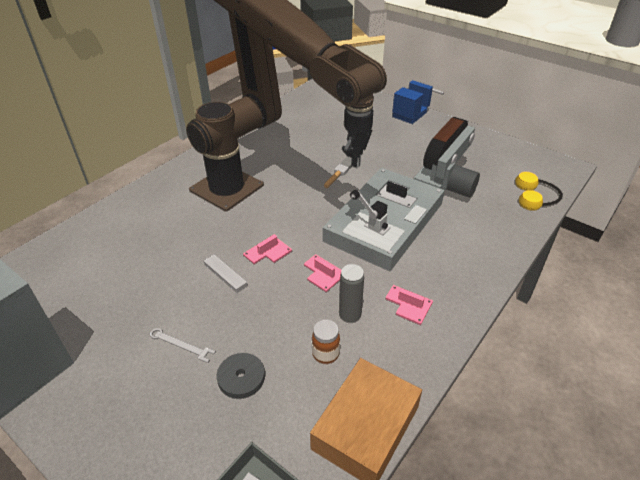

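View pics/w15.png

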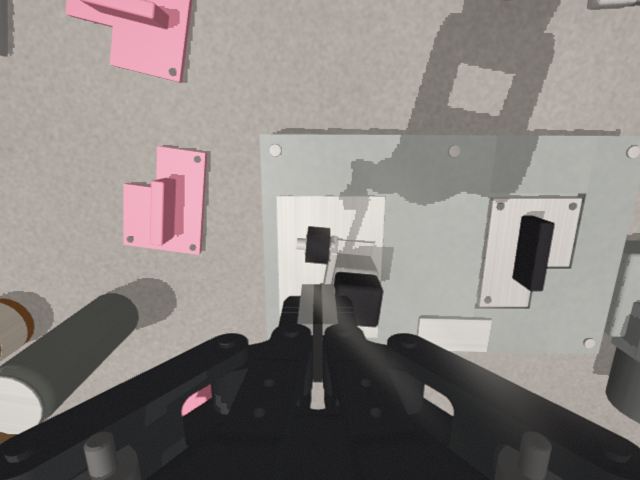

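The roller is back at its rest height (top at 198.4 mm, 198.9 before the push). The cover is flush at 60.8 mm, the bystanders haven't moved, and the gripper hangs free. Handing in.

```bash
python3 -c "
from plant import ctrl
print(ctrl.sign_off())"
```

```text
the job is handed in; nothing more can be done
None
```

I laid the steel cover in the recess and pushed the switch lever past its click. I held it down for about half a second, let it spring back, and handed the job in at about 16 s. The hand-in gives no verdict, so what follows is from my own last checks.

- **Cover:** it lies flush. The plate top reads 60.8 mm at three spots and the housing around it reads the same. The notch is at the filled corner and the step corners are about 3 mm apart; tilt measured under 0.004 rad.
- **Lever, pushed:** the fingertip went down to 0.149 m with about 5 N upward force. Both fixed cameras showed the lever nearly level, which fits about 0.6 rad. There was also about 4 N sideways force while it was held, likely the fingertip rubbing the lever arm.
- **Lever, released:** the roller top is at 198.4 mm, against 198.9 mm before the push.
- **Surroundings:** the bystanders look unmoved in the last scene picture. The gripper hung clear at 0.28 m with no contact force beyond sensor noise.

One move call was refused because its rows lacked some keys. Nothing moved then, and I resent it in full. No final check failed. The cover's corner pixels, taken just after release, suggest it sits 1–3 mm towards +x, within the play.

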